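# Stack the separator plates and draw the rig's spring gauge to the marker

## Robot

A 7-joint arm with a two-finger parallel gripper is mounted at the origin on a cart in front of the work surface, level with it; the furniture and walls round the work are solid. World frame = base frame: x ahead of the robot, y to its left, z up, the work surface at z = 0. Lengths are in m, angles in rad, forces in N, time in s.
With the tool pointing down it reaches from about 0.425 to 0.875 m from the base axis. Payload 4.7 kg.
Tool frame: the origin (TCP) lies midway between the tips of the shut fingers; the grasp point (between the pads) lies 19 mm behind it; z points along the fingers, y is the line along which they close (so a half turn about z gives the same grasp; the last joint's range is limited). The gripper opens to 87 mm and grips with 3 to 60 N. Pads are 19 mm wide; open, the fingers measure 117 mm over their backs; the gripper's body (75 mm by 190 mm) begins 51 mm behind the grasp point.
Start: joints at [1.317, 0.321, -0.07, 1.45, 0.023, 1.371, -0.057], TCP at [0.172, -0.627, 0.223] pointing down, gripper open.
Joint ranges: [-2.86, 2.86], [-0.3, 2.09], [-1.38, 1.24], [0.06, 2.45], [-1.56, 4.7], [0.09, 2.05], [-2.69, 2.69]. Speed limits (rad/s): [2.57, 2.57, 3.14, 3.14, 3.14, 3.14, 3.14].

## Interface

Orientations are given as a rotation vector (axis times angle).
In Python, from station import sense, get_image, calibration, close_job, find_in, silhouettes, tip_of gives the robot as it stands.
- The arm moves only by the shell command python3 -m crank 'ROWS' [FORCE]. ROWS is JSON, a list of rows, each a list of 7 numbers: the shift along the tool's x, y, z in mm, then the turn, a rotation vector about the tool's x, y, z in degrees, then the closure, from 0 (fully open) to 1 (shut). A call has 1 to 12 rows; each row is the pose to reach, as a shift and turn from the pose commanded when the call began, along the tool's axes at that moment; what a row does not reach only later rows make up. A row lasts 1/12 s, in which the tool goes at most 41.7 mm and 7.16 degrees, less where a joint would pass 70% of its speed; a pose out of reach is approached as far as the arm can. A call with a gripper value outside its range is refused whole. The fingers move at their own pace and stop on an object; FORCE is the grip in N (left out, the last holds). Time passes only in rows, so rows that repeat a pose let the fingers close. It gives the time, the measured TCP pose, the force, the opening and the grip force at its end, in the units of the state.
- sense(): the state, without advancing time (a new reading comes with each control period).
- get_image(name): name is "scene" or "top" or "wrist"; returns the picture (480x640x3 uint8, blue, green, red); there is no depth.
- calibration(name): a dict with "fov_y" (degrees; the focal length in pixels is half the picture's height over the tangent of half this angle, whatever the lens; pixels are square), "cx", "cy" (the principal point, pixels), "extrinsics" (4x4, takes a point from camera to world coordinates). Camera axes: x right, y up, looking along -z (the intrinsics and any distortion apply to the point x, -y, -z); pixel columns grow to the right and rows downward; lengths in m; the calibration is good to about 2 mm. A picture is of the moment at which its call begins: read the wrist's pose just before it. calibration takes no time and is no camera call; for the wrist camera it gives the pose at the moment of the call.
- close_job(): hands the job in; it is judged then, once.
Trained networks look in the newest picture that a camera, given by its name, has taken for a name from the list of things; names that differ only in an ending like _2 or _b are one class to them, and where a whole thing is asked for, a point or a joint stands for the part that bears it (a point fixed in the world has none). Each returns a list of dicts, best first, with "conf" (0 to 1); they miss things now and then, are a little off and sometimes report something else, mostly with a low value. They report only what shows in the picture. A call takes as long as a camera call. They do not tell look-alikes from the thing itself.
- find_in(camera, name): "at" ([x, y, z] in m, in world coordinates, good to about 4 mm: the middle of the surface that is visible of it).
- silhouettes(camera, name): "pixels" (480x640 bool, what is visible of it).
- tip_of(camera, name): "at" ([x, y, z] in m, in world coordinates, good to about 4 mm: a listed point, or the origin of a listed thing).
The state is a dict: "t": time; "joint_positions": joint angles; "joint_velocities": joint speeds; "joint_efforts": joint torques, N m; "eef_pos": TCP position; "eef_rot": TCP orientation; "contact_force": force on the tool from outside, world axes, zero at the start; "wrist_torque": the same for the moment, N m; "finger_gap": finger opening in m; "finger_force": force on a finger pad.
Only numpy, scipy, OpenCV 4.12 (cv2) and the standard library are available. Lean on these libraries where they do the work, as an engineer would, in place of code of your own. Each camera call takes 0.05 s, during which the arm holds its last target. There are 200 camera calls.

## Task

Lift the oil pot by its handle off the rig's square hub and stand it upright on the cart top beside the rig, then stack every separator plate flat on the hub with the tabs alternating: the bottom plate's tab towards the gauge, the next one's away from it, and so on up. Then pull the sprung slide of the gauge out until its pointer stands at the brass marker (do not overstretch it), hold it there for five seconds and ease it fully back home without letting it snap; do this pull twice, to bed the pack in. Leave the other things on the cart alone.

Things in the scene. Friction and masses are not known exactly. Their poses are not given: they have to be found in the camera images.
- rig: Fixed grey bench rig. Origin under the hub axis at cart-top level; +x runs from the hub to the gauge and is the direction of pull, z up. Base 10 mm thick, x -60 to 285 mm, y -35 to 35 mm. Gauge barrel and brackets at x 76 to 132 mm, up to z 46 mm; beyond them the sprung slide and, at y 20 to 32 mm, a scale strip up to z 16 mm.
- hub_pad (a point): Foot of the hub on its axis, 18 mm above the cart top: the top of the 60 x 44 mm pad on which the first plate lies. The hub is a square upright steel block 26 x 26 mm (sides along the rig's x and y), rising 42 mm from here, then a 20 x 20 mm tip 4 mm higher. Axes as the rig's.
- gauge_slide (a joint): Sprung slide of the gauge: 0 = fully home, grows (m) as it is pulled out along the rig's +x, end stop 0.1. The pull is about 2.5 N at the start and grows 0.8 N per 10 mm (8.5 N at 75 mm); lightly damped, it springs back when let go. Letting go within 10 mm of home counts as gentle.
- gauge_grip (a point): Point to grip on the slide: in its upright black grip plate, 10 mm thick along the rig's x, 34 mm wide in y, 22 to 68 mm above the cart top; this point is 60 mm up, on its centre. At home it is 172 mm from the hub axis, with about 39 mm free between it and the gauge bracket; nothing stands in front of it along the pull. Axes as the rig's.
- gauge_pointer (a point): Tip of the steel pointer on the slide, over the scale strip, 26 mm to the rig's +y side of the slide's centre plane; moves with the slide. Axes as the rig's.
- gauge_marker (a point): Middle of the brass marker (10 mm long in x, 24 mm high at most) on the scale strip; it stands somewhere 40 to 75 mm out from the pointer's home place and is not to be moved. The slide is at the mark when gauge_pointer and gauge_marker have the same x along the rig. Axes as the rig's.
- oil_pot: Lidded aluminium oil pot, 68 mm across, 45 mm high, with a bail handle over it to 89 mm; 0.35 kg. Origin at the centre of its underside, z up. At the start it stands loose on top of the hub, at z = 64 mm.
- pot_handle (a point): Middle of the pot's handle bar: 10 mm thick black grip 36 mm long along the pot's y axis, 84 mm above the pot's underside, with about 35 mm of free space beneath it.
- plate_0: Steel separator plate (all alike, three or four present), 8 mm thick, 0.14 kg, loose, flat at any yaw. Origin at the middle of its square 30 mm hole, on its underside. Body 64 mm along its x, 54 mm along y (grip across these 54 mm at the hole, where it balances); a tab 24 mm wide reaches along +x to 58 mm from the origin, two teeth along -x to 38 mm. Stacked, each next plate lies 8 mm higher.
- plate_0_tab (a point): End of the tab of plate_0, 58 mm from its origin along its x.
- plate_1: Steel separator plate (all alike, three or four present), 8 mm thick, 0.14 kg, loose, flat at any yaw. Origin at the middle of its square 30 mm hole, on its underside. Body 64 mm along its x, 54 mm along y (grip across these 54 mm at the hole, where it balances); a tab 24 mm wide reaches along +x to 58 mm from the origin, two teeth along -x to 38 mm. Stacked, each next plate lies 8 mm higher.
- plate_1_tab (a point): End of the tab of plate_1, 58 mm from its origin along its x.
- plate_2: Steel separator plate (all alike, three or four present), 8 mm thick, 0.14 kg, loose, flat at any yaw. Origin at the middle of its square 30 mm hole, on its underside. Body 64 mm along its x, 54 mm along y (grip across these 54 mm at the hole, where it balances); a tab 24 mm wide reaches along +x to 58 mm from the origin, two teeth along -x to 38 mm. Stacked, each next plate lies 8 mm higher.
- plate_2_tab (a point): End of the tab of plate_2, 58 mm from its origin along its x.
- plate_3: Steel separator plate (all alike, three or four present), 8 mm thick, 0.14 kg, loose, flat at any yaw. Origin at the middle of its square 30 mm hole, on its underside. Body 64 mm along its x, 54 mm along y (grip across these 54 mm at the hole, where it balances); a tab 24 mm wide reaches along +x to 58 mm from the origin, two teeth along -x to 38 mm. Stacked, each next plate lies 8 mm higher.
- plate_3_tab (a point): End of the tab of plate_3, 58 mm from its origin along its x.
- black_tape: Bystander: roll of black tape lying flat, 64 mm across, 19 mm high, on the robot's side of the rig. Origin at its underside centre.
- tape_case: Bystander: pocket tape measure, 62 x 68 x 35 mm, on the robot's side of the rig. Origin at its underside centre.
- gauge_ring: Bystander: steel ring gauge lying flat, 64 mm across, 18 mm high, behind the plates. Origin at its underside centre.
Things that resemble listed ones, but are neither listed nor needed, are in the scene too. What is shaped like the plate_3 but red is not meant.

How it is judged:
On the way, in this order (a step that is already met when the one before it is completed fails the run):
1. the oil pot stands upright and released on the cart top, off the rig (height (world z) of oil_pot below 0.005 m and angle between oil_pot's own z axis and vertical below 0.1 rad and linear speed of oil_pot below 0.03 m/s and contact force between the fingers and oil_pot below 0.1 N), for 0.3 s.
2. every plate present is stacked on the hub with its tab the right way for its level (horizontal distance between each of plate_0, plate_1, plate_2, plate_3 and rig below 0.006 m and angle between each of plate_0, plate_1, plate_2, plate_3's own z axis and vertical below 0.12 rad and linear speed of each of plate_0, plate_1, plate_2, plate_3 below 0.03 m/s and ((z of plate_0 in the frame of rig between 0.014 and 0.022 m and x of plate_0_tab in the frame of rig above 0.04 m) or (z of plate_0 in the frame of rig between 0.022 and 0.03 m and x of plate_0_tab in the frame of rig below -0.04 m) or (z of plate_0 in the frame of rig between 0.03 and 0.038 m and x of plate_0_tab in the frame of rig above 0.04 m) or (z of plate_0 in the frame of rig between 0.038 and 0.046 m and x of plate_0_tab in the frame of rig below -0.04 m)) and ((z of plate_1 in the frame of rig between 0.014 and 0.022 m and x of plate_1_tab in the frame of rig above 0.04 m) or (z of plate_1 in the frame of rig between 0.022 and 0.03 m and x of plate_1_tab in the frame of rig below -0.04 m) or (z of plate_1 in the frame of rig between 0.03 and 0.038 m and x of plate_1_tab in the frame of rig above 0.04 m) or (z of plate_1 in the frame of rig between 0.038 and 0.046 m and x of plate_1_tab in the frame of rig below -0.04 m)) and ((z of plate_2 in the frame of rig between 0.014 and 0.022 m and x of plate_2_tab in the frame of rig above 0.04 m) or (z of plate_2 in the frame of rig between 0.022 and 0.03 m and x of plate_2_tab in the frame of rig below -0.04 m) or (z of plate_2 in the frame of rig between 0.03 and 0.038 m and x of plate_2_tab in the frame of rig above 0.04 m) or (z of plate_2 in the frame of rig between 0.038 and 0.046 m and x of plate_2_tab in the frame of rig below -0.04 m)) and ((z of plate_3 in the frame of rig between 0.014 and 0.022 m and x of plate_3_tab in the frame of rig above 0.04 m) or (z of plate_3 in the frame of rig between 0.022 and 0.03 m and x of plate_3_tab in the frame of rig below -0.04 m) or (z of plate_3 in the frame of rig between 0.03 and 0.038 m and x of plate_3_tab in the frame of rig above 0.04 m) or (z of plate_3 in the frame of rig between 0.038 and 0.046 m and x of plate_3_tab in the frame of rig below -0.04 m))), for 0.3 s.
3. the slide's pointer is held at the marker, within its 10 mm width, for five seconds (4.5 s at least) (x of gauge_pointer in the frame of gauge_marker between -0.005 and 0.005 m), for 4.5 s.
4. the slide is back home (value of joint gauge_slide below 0.004 m), for 0.1 s.
5. the pointer is held at the marker a second time, as before (all of step 3), for 4.5 s.
At the end, for the whole second after the job is handed in: Oil pot upright (0.1 rad) on the cart top, off the rig; every plate present flat on the hub (6 mm from its axis), tabs alternating, the bottom one towards the gauge; slide back home (4 mm) after two pulls, each held at the marker (5 mm) for five seconds; all released and at rest (all of step 1 and all of step 2 and value of joint gauge_slide below 0.004 m); the robot touches nothing.
It fails at once if the slide is pulled more than 12 mm past the marker (x of gauge_pointer in the frame of gauge_marker above 0.012 m).
It fails at once if the slide snaps back faster than 0.4 m/s (velocity of joint gauge_slide below -0.4 m/s).
It fails at once if the oil pot is tipped by more than 0.6 rad (angle between oil_pot's own z axis and vertical above 0.6 rad).
It fails at once if a bystander (black tape roll, tape measure, ring gauge) is pushed more than 30 mm (distance of any of black_tape, tape_case, gauge_ring from where it was at the start of the episode above 0.03 m).
Of plate_0, plate_1, plate_2, plate_3 only 3 to 4 are there at a start; the rules pass over those that are not, and their reading is None.
At some moment in a run one of plate_0, plate_1, plate_2, plate_3 may be knocked a few centimetres aside while the robot is not near it.
It also fails if it takes over 210 s, if anything falls off the work surface, if the arm or the gripper's body presses on something with over 40 N, if the wrist force passes 120 N, or if a joint passes its speed limit or range.

## Working session

There is one attempt and no reset: what is moved stays moved. The work goes in short steps, Python scripts to look and compute and a shell command to move; the robot and the scene stay as the last step left them, time stands still between calls to the robot, and variables do not carry over. Pictures are saved under pics/ and viewed, at most 14 in all, crops included, and the job is handed in when it is done.

```bash
mkdir -p pics; ls; cat > h.py <<'E'
import numpy as np,cv2
from scipy.spatial.transform import Rotation as R
from station import *
def shot(cam,name=None):
    im=get_image(cam)
    if name: cv2.imwrite('pics/'+name+'.png',im)
    return im
def P(v): return np.round(np.array(v)*1000,1).tolist()
E
python3 - <<'E'
from h import *
s=sense();print(s)
for c in ['scene','top']:
    shot(c,c+'0')
    k=calibration(c);print(c,k)
    for n in ['rig','hub_pad','gauge_grip','gauge_pointer','gauge_marker','oil_pot','pot_handle','plate_0','plate_0_tab','black_tape','tape_case','gauge_ring']:
        print(n,[(P(d['at']),round(d['conf'],2)) for d in tip_of(c,n)])
print(sense()['t'])
E
```

```text
pics
{'t': 0.0, 'joint_positions': array([ 1.31709352,  0.32184272, -0.07010515,  1.45170091,  0.02258474,
        1.37080508, -0.05692841]), 'joint_velocities': array([ 0.00145527, -0.00199444,  0.00073731, -0.00161497, -0.00026065,
        0.00195818, -0.00072412]), 'joint_efforts': array([-4.25016433e-04, -4.91282451e+01, -4.04550070e-01, -3.12525773e+01,
       -6.40596240e-02,  4.38896427e-02,  1.75153496e-04]), 'eef_pos': array([ 0.17181619, -0.62628823,  0.22143587]), 'eef_rot': array([-3.11154520e+00, -4.19178516e-01,  5.34770949e-04]), 'contact_force': array([0.1243071 , 0.38628675, 0.00394951]), 'wrist_torque': array([-0.02795784, -0.00485281, -0.01939366]), 'finger_force': 0.0, 'finger_gap': 0.08734633116446454}
scene {'fov_y': 51.6360102940903, 'cx': 318.5363138480794, 'cy': 228.3477436673357, 'extrinsics': array([[-0.44680047,  0.66148502, -0.60233455,  0.04092163],
       [-0.89463078, -0.33206086,  0.29895043,  0.0376246 ],
       [-0.00226049,  0.67243822,  0.7401498 ,  0.74609463],
       [ 0.        ,  0.        ,  0.        ,  1.        ]])}
rig [([445.4, -118.0, -
[... 1174 characters left out ...]
auge_grip [([453.4, -287.5, 62.3], 0.5)]
gauge_pointer [([481.1, -281.3, 17.7], 0.53)]
gauge_marker [([571.4, -173.3, 7.9], 0.74), ([481.5, -353.1, 17.1], 0.53), ([456.4, -287.5, 66.0], 0.53)]
oil_pot [([447.7, -113.4, 63.3], 0.96), ([692.4, -121.7, 0.9], 0.59)]
pot_handle [([450.6, -115.4, 152.3], 0.85), ([768.8, -204.3, 0.0], 0.72)]
plate_0 [([562.8, -231.5, 3.2], 0.93), ([688.4, -117.4, 1.2], 0.88), ([580.3, -369.5, 1.9], 0.76), ([725.7, -373.0, -3.1], 0.7), ([477.1, -281.3, 18.2], 0.46), ([765.7, -207.9, -1.7], 0.45)]
plate_0_tab [([623.2, -327.1, 3.5], 0.89)]
black_tape [([343.9, -311.1, -0.7], 0.74)]
tape_case [([337.7, -185.7, 3.0], 0.67)]
gauge_ring [([767.0, -206.2, 2.5], 0.86)]
1.3
```

View pics/top0.png

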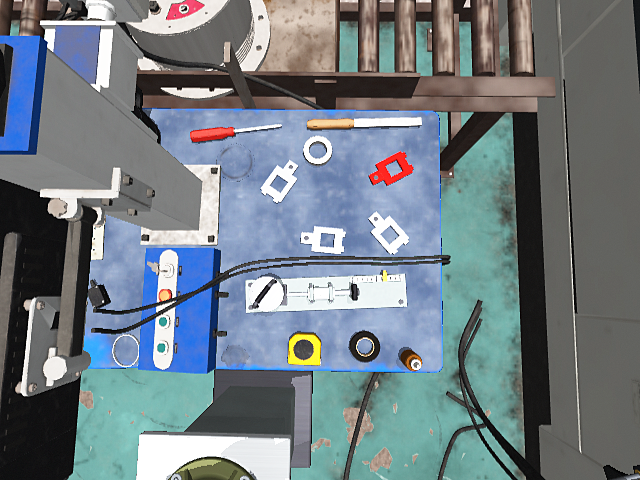

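View pics/scene0.png

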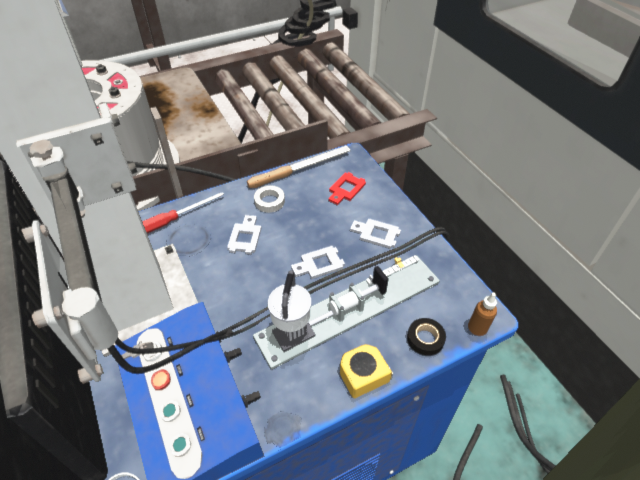

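Top and scene show three white plates at about (322,240), (280,180), (389,232) in the top view. A red look-alike is at (391,168), the pot with its diagonal handle at (265,293), and the marker at (385,275). I'll write a move calculator and go above the pot.

```bash
cat >> h.py <<'E'
def tools():
    s=sense();M=R.from_rotvec(s['eef_rot']).as_matrix();p=s['eef_pos']
    return s,p,M
def go(x,y,z,yaw):
    """mm target TCP, yaw deg = world angle of tool x; prints shift(mm) & turn(deg)"""
    s,p,M=tools()
    d=M.T@(np.array([x,y,z])/1000-p)*1000
    c,n=np.cos(np.radians(yaw)),np.sin(np.radians(yaw))
    T=np.array([[c,n,0],[n,-c,0],[0,0,-1]])
    r=R.from_matrix(M.T@T).as_rotvec(degrees=True)
    print('from',P(p),'yaw',round(np.degrees(np.arctan2(M[1,0],M[0,0])),1),'t',round(s['t'],1),'row',np.round(d,1).tolist(),np.round(r,1).tolist(),'rows',round(np.linalg.norm(d)/41.7,1),round(np.linalg.norm(r)/7.16,1))
E
python3 -c "
from h import *
go(430,-125,300,130)"
```

```text
from [172.0, -626.9, 222.6] yaw 15.3 t 1.3 row [381.6, -415.7, -77.5] [0.0, 0.0, -114.7] rows 13.7 16.0
```

```bash
python3 -m crank '[[190,-208,-77,0,0,-57,0],[190,-208,-77,0,0,-57,0],[190,-208,-77,0,0,-57,0],[190,-208,-77,0,0,-57,0],[190,-208,-77,0,0,-57,0],[190,-208,-77,0,0,-57,0],[190,-208,-77,0,0,-57,0],[190,-208,-77,0,0,-57,0],[190,-208,-77,0,0,-57,0]]' 30
python3 -c "
from h import *
go(430,-125,300,130)"
```

```text
t: 2.05
eef_pos: [0.3021, -0.3741, 0.3012]
eef_rot: [2.526, 1.863, -0.001]
contact_force: [-0.4, -0.8, 0.3]
finger_gap: 0.0869
finger_force: 0.0
from [302.1, -374.1, 301.2] yaw 72.8 t 2.0 row [275.8, 48.6, 0.6] [0.0, 0.2, -57.2] rows 6.7 8.0
```

```bash
python3 -m crank '[[276,49,0,0,0,-57,0],[276,49,0,0,0,-57,0],[276,49,0,0,0,-57,0],[276,49,0,0,0,-57,0],[276,49,0,0,0,-57,0],[276,49,0,0,0,-57,0],[276,49,0,0,0,-57,0],[276,49,0,0,0,-57,0],[276,49,0,0,0,-57,0],[276,49,0,0,0,-57,0]]' 30
python3 - <<'E'
from h import *
print(calibration('wrist'))
shot('wrist','w1')
for n in ['hub_pad','oil_pot','pot_handle','plate_0']:
    print(n,[(P(d['at']),round(d['conf'],2)) for d in tip_of('wrist',n)])
E
```

```text
t: 2.88
eef_pos: [0.4301, -0.1294, 0.2992]
eef_rot: [-1.354, -2.834, 0.001]
contact_force: [-0.0, 0.2, -0.4]
finger_gap: 0.087
finger_force: 0.0
{'fov_y': 69.53386535428325, 'cx': 319.1552568636827, 'cy': 244.48173627340358, 'extrinsics': array([[ 0.77875518, -0.59991888, -0.18340585,  0.37942802],
       [ 0.6273259 ,  0.74397917,  0.23012432, -0.06630508],
       [-0.00160579, -0.29426575,  0.95572229,  0.46160361],
       [ 0.        ,  0.        ,  0.        ,  1.        ]])}
hub_pad []
oil_pot [([449.2, -111.8, 64.9], 0.87)]
pot_handle [([446.4, -114.8, 149.4], 0.57), ([566.5, -234.5, -1.6], 0.52)]
plate_0 [([565.4, -234.4, -0.6], 0.97), ([578.3, -364.2, -3.6], 0.75), ([691.1, -121.6, -1.4], 0.68)]
```

View pics/w1.png

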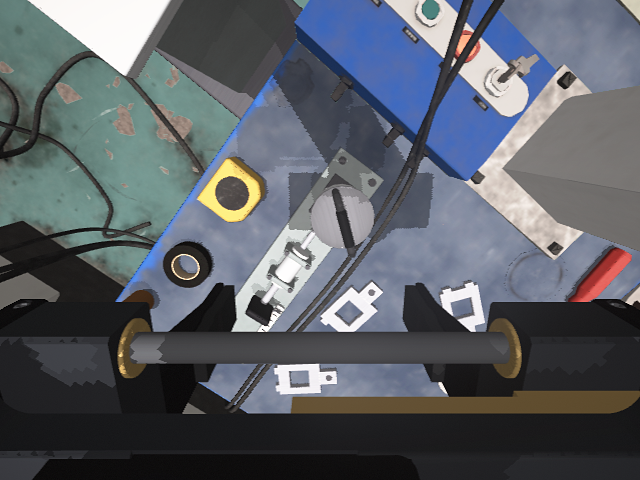

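Wrist view: the pot is at (342,217), with its handle bar from (335,188) to (350,247). I'll back-project the bar.

```bash
cat >> h.py <<'E'
def ray(k,uv,z):
    """pixel -> world (mm) on plane z(mm)"""
    f=240/np.tan(np.radians(k['fov_y']/2));E=k['extrinsics']
    d=E[:3,:3]@np.array([(uv[0]-k['cx'])/f,-(uv[1]-k['cy'])/f,-1])
    o=E[:3,3]*1000
    return o+d*(z-o[2])/d[2]
def ang(a,b): return round(np.degrees(np.arctan2(b[1]-a[1],b[0]-a[0])),1)
E
python3 - <<'E'
from h import *
k=calibration('wrist')
a=ray(k,(335,188),149);b=ray(k,(350,247),147)
print(a,b,ang(a,b),(a+b)/2)
k=calibration('top')
a=ray(k,(253,303),147);b=ray(k,(278,282),147)
print(a,b,ang(a,b),(a+b)/2)
go(449,-115,145,ang(b,a))
E
```

```text
[417.14554458 -90.90862464 149.        ] [ 464.43816069 -125.17549144  147.        ] -35.9 [ 440.79185264 -108.04205804  148.        ]
[430.71326317 -98.51735255 147.        ] [ 469.67771119 -143.11055703  147.        ] -48.9 [ 450.19548718 -120.81395479  147.        ]
from [430.1, -129.1, 299.4] yaw 129.1 t 3.1 row [-1.0, 23.6, 154.4] [-0.0, -0.0, -2.0] rows 3.7 0.3
```

```bash
python3 - <<'E'
from h import *
im=shot('wrist');k=calibration('wrist')
c=cv2.resize(im[160:270,280:400],None,fx=5,fy=5,interpolation=cv2.INTER_CUBIC)
it=cv2.imread('pics/top0.png')
c2=cv2.resize(it[260:330,225:310],None,fx=6,fy=6,interpolation=cv2.INTER_CUBIC)
o=np.zeros((550,800,3),np.uint8);o[:550,:400]=c[:,100:500];h,w=c2.shape[:2];o[:h,400:]=c2[:,50:450];cv2.imwrite('pics/h.png',o)
E
```

```text
(no output)
```

View pics/h.png

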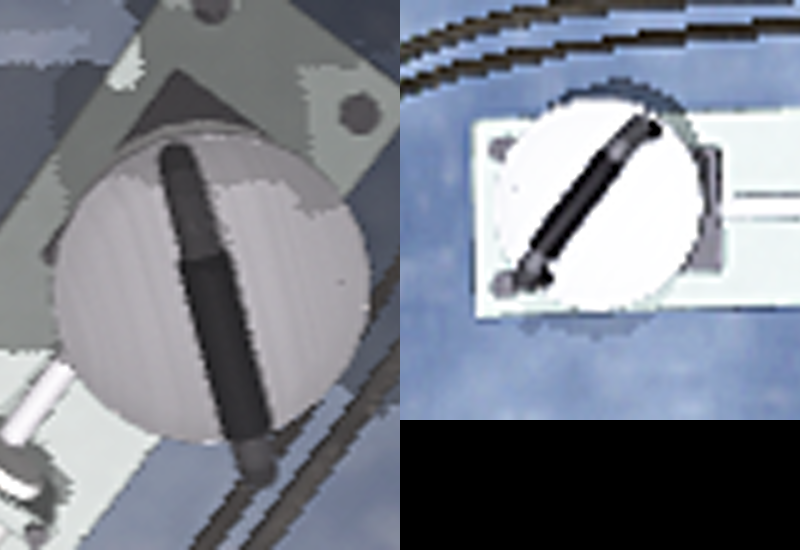

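Grip bar ends: wrist (341,211.6)–(350,247), top (257.2,301.3)–(268.3,287.5).

```bash
python3 - <<'E'
from h import *
k=calibration('wrist')
for k,u,v in [(calibration('wrist'),(341,211.6),(350,247)),(calibration('top'),(257.2,301.3),(268.3,287.5))]:
  for z in (146,149):
    a=ray(k,u,z);b=ray(k,v,z)
    print(P(a/1e3),P(b/1e3),ang(a,b),P((a+b)/2e3))
go(449,-116,150,132)
E
```

```text
[435.9, -104.2, 146.0] [464.8, -125.1, 146.0] -35.9 [450.4, -114.6, 146.0]
[435.4, -103.8, 149.0] [464.0, -124.5, 149.0] -35.9 [449.7, -114.2, 149.0]
[433.9, -105.9, 146.0] [459.3, -125.5, 146.0] -37.5 [446.6, -115.7, 146.0]
[434.0, -106.4, 149.0] [459.3, -125.9, 149.0] -37.5 [446.7, -116.1, 149.0]
from [430.2, -128.8, 299.4] yaw 129.1 t 3.2 row [-1.9, 22.7, 149.4] [-0.0, -0.0, -2.9] rows 3.6 0.4
```

```bash
python3 -c "
from h import *
go(448.5,-115.5,131,143.3)"
```

```text
from [430.2, -128.8, 299.4] yaw 129.1 t 3.2 row [-1.2, 22.6, 168.4] [-0.0, -0.0, -14.2] rows 4.1 2.0
```

```bash
python3 -m crank '[[-1,23,80,0,0,-14,0],[-1,23,80,0,0,-14,0],[-1,23,80,0,0,-14,0],[-1,23,110,0,0,-14,0],[-1,23,140,0,0,-14,0],[-1,23,168,0,0,-14,0],[-1,23,168,0,0,-14,0.3],[-1,23,168,0,0,-14,1],[-1,23,168,0,0,-14,1],[-1,23,168,0,0,-14,1],[-1,23,168,0,0,-14,1],[-1,23,168,0,0,-14,1]]' 30
python3 -m crank '[[0,0,0,0,0,0,1],[0,0,0,0,0,0,1],[0,0,-20,0,0,0,1],[0,0,-40,0,0,0,1],[0,0,-60,0,0,0,1],[0,0,-60,0,0,0,1]]' 30
python3 -c "
from h import *
go(690,-275,70,143.3)"
```

```text
t: 4.18
eef_pos: [0.4499, -0.1144, 0.133]
eef_rot: [0.988, 2.98, -0.001]
contact_force: [0.7, 0.8, -0.2]
finger_gap: 0.0549
finger_force: 0.0
t: 4.68
eef_pos: [0.4513, -0.1146, 0.1954]
eef_rot: [0.986, 2.976, -0.001]
contact_force: [1.0, -0.4, 0.6]
finger_gap: 0.0147
finger_force: 0.0
from [451.3, -114.6, 195.4] yaw 143.3 t 4.7 row [-286.4, 13.6, 127.3] [0.1, 0.4, 0.0] rows 7.5 0.1
```

The fingers close slowly, so the lift came too early. I'll open, go down and grip again.

```bash
python3 -m crank '[[0,0,0,0,0,0,0.5],[0,0,0,0,0,0,0.5],[0,0,0,0,0,0,0.5],[0,0,0,0,0,0,0.5],[0,0,0,0,0,0,0.5],[0,0,0,0,0,0,0.5]]' 30
python3 - <<'E'
from h import *
shot('wrist','w2');k=calibration('wrist')
print(sense()['finger_gap'],[(P(d['at']),round(d['conf'],2)) for n in ['oil_pot','pot_handle'] for d in tip_of('wrist',n)])
E
```

```text
t: 5.18
eef_pos: [0.4487, -0.114, 0.191]
eef_rot: [-0.988, -2.981, -0.0]
contact_force: [0.2, 0.1, -0.2]
finger_gap: 0.0414
finger_force: 0.0
0.04219379973276598 [([449.7, -109.8, 63.5], 0.76), ([446.6, -113.7, 150.5], 0.72)]
```

View pics/w2.png

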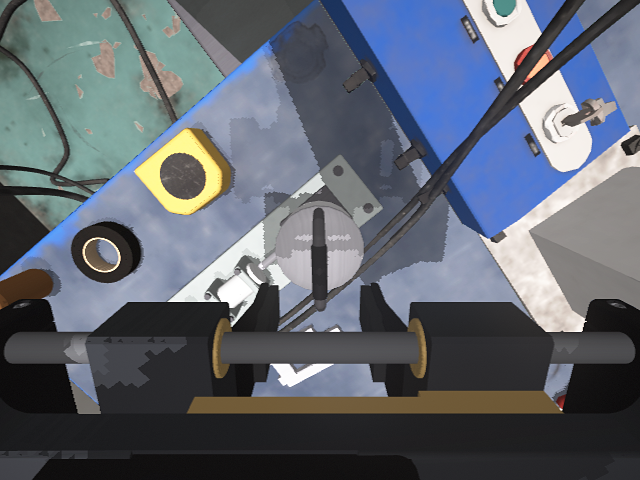

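The pot is still in place and the bar at (319,255) is aligned midway between the fingers. Going down and closing fully.

```bash
python3 -m crank '[[0,0,30,0,0,0,0.5],[0,0,60,0,0,0,0.5],[0,0,60,0,0,0,0.7],[0,0,60,0,0,0,1],[0,0,60,0,0,0,1],[0,0,60,0,0,0,1],[0,0,60,0,0,0,1],[0,0,60,0,0,0,1],[0,0,60,0,0,0,1],[0,0,60,0,0,0,1],[0,0,60,0,0,0,1],[0,0,60,0,0,0,1]]' 30
```

```text
t: 6.33
eef_pos: [0.4499, -0.1144, 0.1326]
eef_rot: [0.987, 2.98, -0.001]
contact_force: [0.0, -0.0, 6.1]
finger_gap: 0.0088
finger_force: 30.0
```

```bash
python3 -m crank '[[0,0,-20,0,0,0,1],[0,0,-40,0,0,0,1],[0,0,-40,0,0,0,1]]' 30
python3 -c "
from h import *
go(690,-275,72,143.3)"
```

```text
t: 6.58
eef_pos: [0.4504, -0.1143, 0.1738]
eef_rot: [0.987, 2.978, -0.0]
contact_force: [3.2, -0.7, -4.2]
finger_gap: 0.0091
finger_force: 30.0
from [450.4, -114.3, 173.8] yaw 143.3 t 6.6 row [-287.7, 14.0, 103.0] [0.1, 0.2, 0.0] rows 7.3 0.0
```

```bash
python3 -m crank '[[-25,1,0,0,0,0,1],[-55,3,0,0,0,0,1],[-85,4,0,0,0,0,1],[-120,6,0,0,0,0,1],[-150,7,0,0,0,0,1],[-185,9,0,0,0,0,1],[-215,10,0,0,0,0,1],[-245,12,0,0,0,0,1],[-270,13,0,0,0,0,1],[-288,14,20,0,0,0,1],[-288,14,40,0,0,0,1],[-288,14,65,0,0,0,1]]' 30
python3 -m crank '[[0,0,15,0,0,0,1],[0,0,25,0,0,0,1],[0,0,30,0,0,0,1],[0,0,30,0,0,0,1],[0,0,30,0,0,0,1]]' 30
```

```text
t: 7.58
eef_pos: [0.6886, -0.2752, 0.1033]
eef_rot: [-0.989, -2.98, -0.001]
contact_force: [0.1, -0.2, -4.7]
finger_gap: 0.0094
finger_force: 30.0
t: 8.0
eef_pos: [0.6889, -0.2749, 0.0775]
eef_rot: [0.987, 2.981, -0.0]
contact_force: [-0.1, -0.2, -3.9]
finger_gap: 0.0092
finger_force: 30.0
```

```bash
python3 -m crank '[[0,0,4,0,0,0,1],[0,0,7,0,0,0,1],[0,0,9,0,0,0,1],[0,0,9,0,0,0,1],[0,0,9,0,0,0,1]]' 30

```

```text
t: 8.42
eef_pos: [0.689, -0.2749, 0.0688]
eef_rot: [0.987, 2.981, -0.0]
contact_force: [0.1, 0.8, 1.0]
finger_gap: 0.0091
finger_force: 30.0
```

```bash
python3 -m crank '[[0,0,0,0,0,0,0.5],[0,0,0,0,0,0,0.5],[0,0,0,0,0,0,0.5],[0,0,0,0,0,0,0.5],[0,0,0,0,0,0,0.5],[0,0,0,0,0,0,0.5],[0,0,0,0,0,0,0.5],[0,0,-25,0,0,0,0.5],[0,0,-60,0,0,0,0.3],[0,0,-100,0,0,0,0],[0,0,-135,0,0,0,0],[0,0,-135,0,0,0,0]]' 30
python3 - <<'E'
from h import *
go(680,-200,190,100)
for c in ['top','wrist']:
  shot(c,c+'3')
  for n in ['plate_0','plate_0_tab','oil_pot']:
    print(c,n,[(P(d['at']),round(d['conf'],2)) for d in tip_of(c,n)])
E
```

```text
t: 9.42
eef_pos: [0.6923, -0.2754, 0.2126]
eef_rot: [0.984, 2.969, -0.0]
contact_force: [-0.1, 0.2, 2.2]
finger_gap: 0.0623
finger_force: 0.0
from [692.3, -275.4, 212.6] yaw 143.3 t 9.4 row [55.2, 53.0, 22.1] [0.5, 0.6, 43.3] rows 1.9 6.1
top plate_0 [([689.1, -123.9, 0.5], 0.96), ([577.8, -369.1, -1.8], 0.62)]
top plate_0_tab [([343.6, -311.8, -0.7], 0.22)]
top oil_pot [([446.1, -115.9, 3.0], 0.52)]
wrist plate_0 [([568.4, -233.2, 0.0], 0.9), ([691.6, -119.4, -2.6], 0.8), ([578.6, -364.6, -0.1], 0.64), ([728.7, -380.0, 0.3], 0.6)]
wrist plate_0_tab [([623.6, -326.6, 10.0], 0.72)]
wrist oil_pot [([688.2, -271.6, 0.3], 0.61)]
```

View pics/wrist3.png

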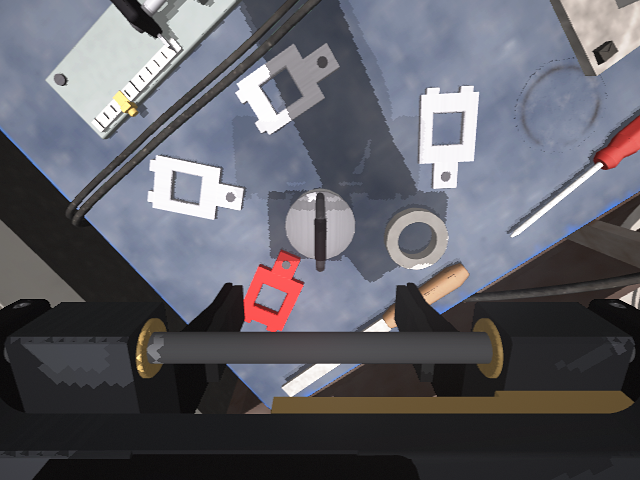

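Wrist view: plates at (285,85) (half in shadow), (449,130) and (188,187); pot standing at (320,225), ring at (417,238), red look-alike at (275,293). Next I'll fit the plate poses by rendering a model against the silhouettes.

```bash
cat >> h.py <<'E'
from scipy.optimize import minimize
OUT=np.array([[-38,-27],[-38,-12],[-32,-12],[-32,12],[-38,12],[-38,27],[32,27],[32,12],[58,12],[58,-12],[32,-12],[32,-27]],float)
HOLE=np.array([[-15,-15],[15,-15],[15,15],[-15,15]],float)
def proj(k,X):
    f=240/np.tan(np.radians(k['fov_y']/2));E=k['extrinsics']
    c=(np.asarray(X,float)/1000-E[:3,3])@E[:3,:3]
    return np.stack([k['cx']-f*c[:,0]/c[:,2],k['cy']+f*c[:,1]/c[:,2]],1)
def render(k,x,y,th,z0=0):
    c,s=np.cos(th),np.sin(th);Q=np.array([[c,-s],[s,c]]);S=4
    m=np.zeros((480*1,640),np.uint8)
    def pts(A,z): 
        w=A@Q.T+[x,y]; return proj(k,np.c_[w,np.full(len(w),z)])
    fp=lambda q,v: cv2.fillPoly(m,[np.round(q*16).astype(np.int32)],v,shift=4)
    fp(pts(OUT,z0+8),1)
    hb=np.zeros_like(m);h1=hb.copy();cv2.fillPoly(hb,[np.round(pts(HOLE,z0)*16).astype(np.int32)],1,shift=4);cv2.fillPoly(h1,[np.round(pts(HOLE,z0+8)*16).astype(np.int32)],1,shift=4)
    m[(hb&h1)>0]=0
    a,b=pts(OUT,z0),pts(OUT,z0+8)
    for i in range(len(a)):
        j=(i+1)%len(a);fp(np.array([a[i],a[j],b[j],b[i]]),1)
    return m
def fit(k,mask,z0=0):
    mask=mask.astype(np.uint8)
    v,u=np.nonzero(mask);w=ray(k,(u.mean(),v.mean()),z0+8)[:2]
    mb=cv2.GaussianBlur(mask.astype(np.float32),(5,5),0)
    def cost(p):
        r=cv2.GaussianBlur(render(k,*p,z0).astype(np.float32),(5,5),0)
        return np.minimum(r,mb).sum()/-np.maximum(r,mb).sum()
    best=None
    for t in np.radians(np.arange(0,360,15)):
        p=[w[0]-5*np.cos(t),w[1]-5*np.sin(t),t];q=cost(p)
        if best is None or q<best[0]: best=(q,p)
    o=min((minimize(cost,best[1],method='Nelder-Mead',options=dict(initial_simplex=np.array(best[1])+np.array(sx))) for sx in ([[0,0,0],[5,0,0],[0,5,0],[0,0,.1]],[[2,2,.1],[-4,0,0],[0,-4,0],[0,0,-.1]])),key=lambda o:o.fun)
    return round(o.x[0],1),round(o.x[1],1),round(np.degrees(o.x[2])%360,1),round(-o.fun,3)
def plates(cam,z0=0,near=None):
    im=get_image(cam);k=calibration(cam)
    for d in silhouettes(cam,'plate_0'):
        m=d['pixels']
        if m.sum()<200: continue
        b,g,r=im[m].mean(0)
        print(cam,round(d['conf'],2),'RED' if r>1.5*b else '',fit(k,m,z0),int(m.sum()))
E
python3 - <<'E'
from h import *
plates('wrist');plates('top')
E
```

```text
wrist 0.68 RED (np.float64(729.2), np.float64(-375.5), np.float64(119.2), np.float64(0.928)) 2630
wrist 0.67  (np.float64(580.1), np.float64(-365.6), np.float64(41.3), np.float64(0.948)) 3546
wrist 0.65  (np.float64(566.2), np.float64(-229.8), np.float64(85.2), np.float64(0.941)) 4321
wrist 0.6  (np.float64(690.9), np.float64(-120.4), np.float64(325.0), np.float64(0.907)) 3823
top 0.88  (np.float64(689.0), np.float64(-122.1), np.float64(324.0), np.float64(0.853)) 687
top 0.6  (np.float64(578.1), np.float64(-365.6), np.float64(215.4), np.float64(0.395)) 330
```

```bash
python3 - <<'E'
from h import *
k=calibration('wrist');print([P(ray(k,u,0)/1e3) for u in [(604,55),(590,75),(552,0)]])
k=calibration('top');print([P(ray(k,u,5)/1e3) for u in [(218,165),(218,243),(200,230),(135,235),(163,165)]])
go(690.5,-120.5,60,145)
E
python3 -c "
import cv2
a=cv2.imread('pics/top3.png');cv2.imwrite('pics/c.png',cv2.resize(a[130:330,60:310],None,fx=3,fy=3))"
```

```text
[[723.6, 33.5, 0.0], [731.8, 15.8, 0.0], [653.2, 13.8, 0.0]]
[[729.7, 15.5, 5.0], [554.3, 7.2, 5.0], [582.4, 48.3, 5.0], [569.0, 191.7, 5.0], [728.2, 139.6, 5.0]]
from [688.2, -274.7, 201.9] yaw 143.3 t 10.0 row [90.1, 125.1, 142.0] [-0.0, -0.0, -1.7] rows 5.0 0.2
```

View pics/c.png

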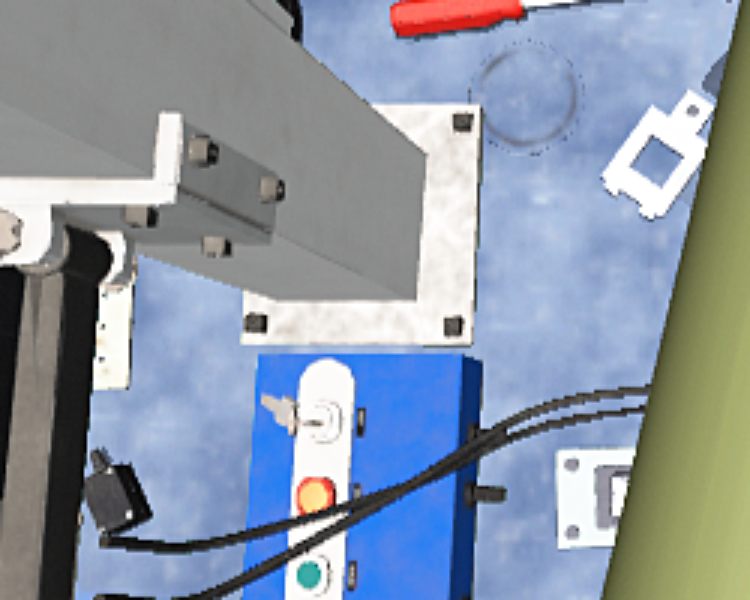

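The column's base edge lies at y≈+15 mm, clear of the gripper body. Approaching plate A.

```bash
python3 -m crank '[[90,125,30,0,0,-1.7,0],[90,125,30,0,0,-1.7,0],[90,125,30,0,0,-1.7,0],[90,125,60,0,0,-1.7,0],[90,125,100,0,0,-1.7,0],[90,125,140,0,0,-1.7,0],[90,125,140,0,0,-1.7,0],[90,125,140,0,0,-1.7,0]]' 30
python3 -c "
from h import *
go(690.5,-120.5,4,145)"
```

```text
t: 10.68
eef_pos: [0.6886, -0.1211, 0.06]
eef_rot: [-0.942, -2.991, 0.002]
contact_force: [-0.1, -0.2, 0.3]
finger_gap: 0.0866
finger_force: 0.0
from [688.6, -121.1, 60.0] yaw 145.0 t 10.7 row [-1.5, 1.7, 56.0] [-0.2, -0.3, 0.0] rows 1.3 0.0
```

```bash
python3 -m crank '[[-1,1,30,0,0,0,0],[-1,1,50,0,0,0,0],[-1,1,57,0,0,0,0],[-1,1,57,0,0,0,0.5],[-1,1,57,0,0,0,1],[-1,1,57,0,0,0,1],[-1,1,57,0,0,0,1],[-1,1,57,0,0,0,1],[-1,1,57,0,0,0,1],[-1,1,57,0,0,0,1],[-1,1,57,0,0,0,1],[-1,1,57,0,0,0,1]]' 30
```

```text
t: 11.68
eef_pos: [0.6927, -0.1208, 0.0065]
eef_rot: [0.943, 2.995, -0.001]
contact_force: [-1.2, -1.3, 4.9]
finger_gap: 0.0527
finger_force: 30.0
```

```bash
python3 -m crank '[[0,0,-5,0,0,0,1],[0,0,-15,0,0,0,1],[0,0,-40,0,0,0,1],[0,0,-80,0,0,0,1],[0,0,-110,0,0,0,1],[0,0,-140,0,0,0,1],[0,0,-140,0,0,0,1],[0,0,-140,0,0,0,1]]' 30
python3 - <<'E'
from h import *
im=shot('wrist','w4')
for i in range(5): print(P(sense()['eef_pos']))
for c in ['wrist','top']:
 for n in ['rig','hub_pad','gauge_grip','gauge_pointer','gauge_marker']:
    print(c,n,[(P(d['at']),round(d['conf'],2)) for d in tip_of(c,n)])
E
```

```text
t: 12.35
eef_pos: [0.6936, -0.1202, 0.1484]
eef_rot: [0.942, 2.992, 0.001]
contact_force: [-1.1, -0.0, -0.8]
finger_gap: 0.0523
finger_force: 30.0
[692.2, -120.3, 146.0]
[692.2, -120.3, 146.0]
[692.2, -120.3, 146.0]
[692.2, -120.3, 146.0]
[692.2, -120.3, 146.0]
wrist rig []
wrist hub_pad []
wrist gauge_grip []
wrist gauge_pointer [([479.1, -285.5, 19.7], 0.39), ([567.4, -233.7, -0.5], 0.31)]
wrist gauge_marker []
top rig [([446.9, -113.9, 4.2], 0.89)]
top hub_pad [([445.9, -114.8, 16.3], 0.66)]
top gauge_grip []
top gauge_pointer [([692.1, -120.2, -1.0], 0.25)]
top gauge_marker [([484.1, -350.9, 16.3], 0.49)]
```

View pics/w4.png

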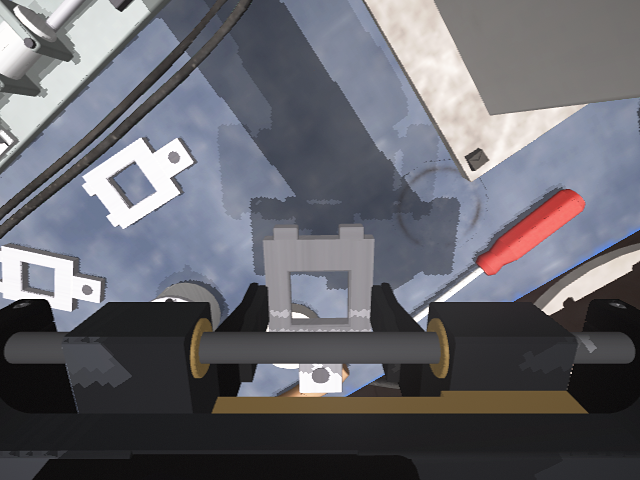

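The plate is held flat: teeth edge at row 227, hole's front edge at row 271, columns 286–349. I'll measure its in-hand offset and refine the hub pose.

```bash
cat >> h.py <<'E'
def tcp_rel(k,uv,dz):
    """pixel on plane TCP z+dz -> tool x,y mm"""
    s,p,M=tools();w=ray(k,uv,p[2]*1000+dz)-p*1000
    return np.round((M.T@w)[:2],1).tolist()
E
python3 - <<'E'
from h import *
k=calibration('wrist')
for u in [(273,228),(297,228),(340,226),(363,226),(286,271),(349,271),(265,240),(374,236)]: print(u,tcp_rel(k,u,4))
# rig edges in top image: find base plate corners approx
go(445,-117,150,92)
E
```

```text
(273, 228) [40.3, -22.0]
(297, 228) [40.3, -10.7]
(340, 226) [41.3, 9.6]
(363, 226) [41.2, 20.4]
(286, 271) [18.5, -16.5]
(349, 271) [18.5, 14.4]
(265, 240) [34.4, -26.1]
(374, 236) [36.3, 25.9]
from [692.1, -120.4, 145.1] yaw 145.1 t 12.9 row [204.5, -138.7, -4.8] [-0.0, -0.0, 53.1] rows 5.9 7.4
```

```bash
python3 -m crank '[[158,-207,-5,0,0,53,1],[158,-207,-5,0,0,53,1],[158,-207,-5,0,0,53,1],[158,-207,-5,0,0,53,1],[158,-207,-5,0,0,53,1],[158,-207,-5,0,0,53,1],[158,-207,-5,0,0,53,1],[158,-207,-5,0,0,53,1],[158,-207,-5,0,0,53,1],[158,-207,-5,0,0,53,1]]' 30
python3 - <<'E'
from h import *
im=shot('wrist','w5');s,p,M=tools();print(P(p),np.degrees(np.arctan2(M[1,0],M[0,0])))
for n in ['rig','hub_pad','gauge_grip','gauge_pointer','gauge_marker']:
    print(n,[(P(d['at']),round(d['conf'],2)) for d in tip_of('wrist',n)])
E
```

```text
t: 13.73
eef_pos: [0.4444, -0.1995, 0.151]
eef_rot: [2.178, 2.262, 0.0]
contact_force: [0.4, -0.6, -1.5]
finger_gap: 0.0526
finger_force: 30.0
[444.7, -199.2, 150.8] 92.19781095594341
rig [([444.2, -119.1, -0.3], 0.73)]
hub_pad []
gauge_grip [([568.7, -233.5, 1.4], 0.64), ([572.1, -171.8, 3.4], 0.38)]
gauge_pointer []
gauge_marker [([487.9, -353.2, 19.9], 0.77)]
```

View pics/w5.png

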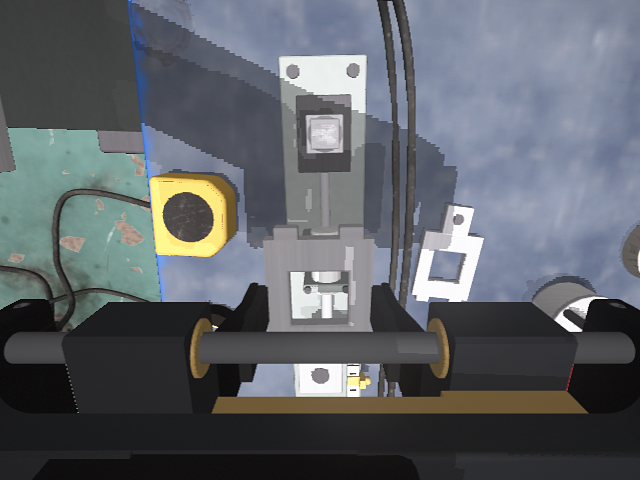

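```bash
python3 -c "
import cv2
a=cv2.imread('pics/w5.png');cv2.imwrite('pics/c5.png',cv2.resize(a[50:180,270:380],None,fx=5,fy=4.6,interpolation=cv2.INTER_CUBIC))"
```

```text
(no output)
```

View pics/c5.png

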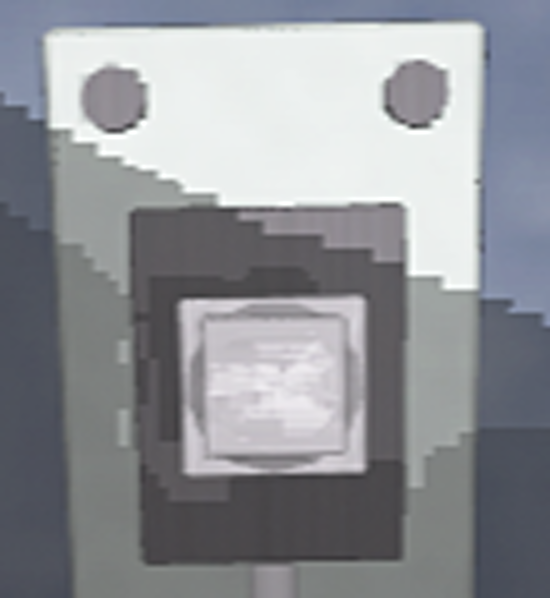

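```bash
python3 - <<'E'
from h import *
k=calibration('wrist');s,p,M=tools();print(P(p))
f=lambda q:(270+q[0]/5,50+q[1]/4.6)
for n,z,q in [('hub',60,[(178,298),(366,297),(367,470),(187,473)]),('tip',64,[(204,316),(346,316),(346,452),(208,457)]),('pad',18,[(130,208),(404,204),(403,558),(142,563)])]:
    w=np.array([ray(k,f(a),z) for a in q]);c=w.mean(0)
    print(n,P(c/1e3),'rig ang',ang(w[0],w[3]),ang(w[1],w[2]),'sizes',[round(np.linalg.norm(w[i]-w[(i+1)%4]),1) for i in range(4)],'tool',np.round((M.T@(c-p*1000))[:2],1))
for u in [(285,272),(350,271)]: print(tcp_rel(k,u,4))
plates('wrist')
E
```

```text
[444.5, -199.2, 150.4]
hub [445.4, -115.5, 60.0] rig ang -85.7 -86.4 sizes [np.float64(25.8), np.float64(24.9), np.float64(25.5), np.float64(25.3)] tool [83.6  4.1]
tip [445.5, -115.6, 64.0] rig ang -86.8 -87.0 sizes [np.float64(19.2), np.float64(19.3), np.float64(19.2), np.float64(20.0)] tool [83.5  4.2]
pad [445.3, -115.6, 18.0] rig ang -87.1 -86.6 sizes [np.float64(43.1), np.float64(59.5), np.float64(43.7), np.float64(59.8)] tool [83.5  3.9]
[18.0, -16.7]
[18.5, 15.2]
wrist 0.62  (np.float64(565.9), np.float64(-230.7), np.float64(86.2), np.float64(0.932)) 4087
wrist 0.55  (np.float64(457.4), np.float64(-231.3), np.float64(180.0), np.float64(0.312)) 9516
```

Hub axis at (445.4,−115.6) mm, rig direction −87°. The plate sits +3 mm along tool x in the hand. Moving over the hub and lowering.

```bash
python3 -m crank '[[35,2,0,0,0,0,1],[65,4,0,0,0,0,1],[80,5,0,0,0,0,1],[80,5,0,0,0,0,1],[80,5,30,0,0,0,1],[80,5,55,0,0,0,1],[80,5,65,0,0,0,1],[80,5,65,0,0,0,1],[80,5,65,0,0,0,1]]' 30
python3 -c "
from h import *
go(445.4,-115.6,80,92.2)"
python3 -m crank '[[0,0,4,0,0,0,1],[0,0,8,0,0,0,1],[0,0,12,0,0,0,1],[0,0,14,0,0,0,1],[0,0,14,0,0,0,1]]' 30
```

```text
t: 14.88
eef_pos: [0.4463, -0.1199, 0.0856]
eef_rot: [-2.181, -2.26, 0.0]
contact_force: [0.7, 0.3, 0.1]
finger_gap: 0.0522
finger_force: 30.0
from [446.3, -119.9, 85.6] yaw 92.0 t 14.9 row [4.3, -0.7, 5.7] [-0.0, -0.0, -0.2] rows 0.2 0.0
t: 15.3
eef_pos: [0.446, -0.1195, 0.0713]
eef_rot: [-2.181, -2.26, 0.001]
contact_force: [1.1, 0.2, -0.4]
finger_gap: 0.0522
finger_force: 30.0
```

```bash
python3 -m crank '[[1,0,3,0,0,0,1],[1,0,6,0,0,0,1],[1,0,9,0,0,0,1],[1,0,12,0,0,0,1],[1,0,12,0,0,0,1]]' 30;python3 -m crank '[[0,0,3,0,0,0,1],[0,0,6,0,0,0,1],[0,0,10,0,0,0,1],[0,0,10,0,0,0,1]]' 30
```

```text
t: 15.72
eef_pos: [0.4457, -0.1184, 0.0588]
eef_rot: [-2.181, -2.26, 0.001]
contact_force: [0.3, -0.4, -1.7]
finger_gap: 0.0527
finger_force: 30.0
t: 16.05
eef_pos: [0.4456, -0.1184, 0.0487]
eef_rot: [-2.181, -2.26, 0.001]
contact_force: [0.1, -0.2, -0.8]
finger_gap: 0.0526
finger_force: 30.0
```

Sliding onto the hub with no side load. Continuing to the pad.

```bash
python3 -m crank '[[0,0,5,0,0,0,1],[0,0,10,0,0,0,1],[0,0,15,0,0,0,1],[0,0,20,0,0,0,1],[0,0,22,0,0,0,1],[0,0,22,0,0,0,1],[0,0,22,0,0,0,1]]' 30;python3 -m crank '[[0,0,2,0,0,0,1],[0,0,4,0,0,0,1],[0,0,4,0,0,0,1]]' 30
```

```text
t: 16.63
eef_pos: [0.4462, -0.1184, 0.0274]
eef_rot: [-2.181, -2.261, 0.0]
contact_force: [0.5, 0.7, -0.8]
finger_gap: 0.0524
finger_force: 30.0
t: 16.88
eef_pos: [0.4467, -0.1187, 0.0244]
eef_rot: [2.181, 2.26, -0.0]
contact_force: [-1.2, -0.5, 5.0]
finger_gap: 0.0528
finger_force: 30.0
```

```bash
python3 -m crank '[[0,0,0,0,0,0,0.27],[0,0,0,0,0,0,0.27],[0,0,0,0,0,0,0.27],[0,0,0,0,0,0,0.27],[0,0,-20,0,0,0,0.27],[0,0,-50,0,0,0,0.27],[0,0,-90,0,0,0,0],[0,0,-125,0,0,0,0],[0,0,-125,0,0,0,0]]' 30
python3 - <<'E'
from h import *
plates('wrist');plates('wrist',18)
go(566,-230.3,60,85.8)
E
```

```text
t: 17.63
eef_pos: [0.4508, -0.1196, 0.1555]
eef_rot: [2.173, 2.253, 0.007]
contact_force: [0.7, -0.2, 0.8]
finger_gap: 0.0762
finger_force: 0.0
wrist 0.84  (np.float64(444.8), np.float64(-120.8), np.float64(272.8), np.float64(0.816)) 4073
wrist 0.78  (np.float64(606.8), np.float64(-203.8), np.float64(150.7), np.float64(0.234)) 913
wrist 0.61  (np.float64(458.9), np.float64(-270.4), np.float64(272.6), np.float64(0.163)) 582
wrist 0.56  (np.float64(561.4), np.float64(-220.8), np.float64(89.9), np.float64(0.227)) 927
from [445.4, -118.4, 147.6] yaw 92.0 t 17.8 row [-116.1, 116.7, 87.4] [-0.1, -0.0, 6.2] rows 4.5 0.9
```

```bash
python3 -m crank '[[-190,110,0,0,0,6,0],[-190,110,0,0,0,6,0],[-190,110,0,0,0,6,0],[-190,110,0,0,0,6,0],[-190,110,0,0,0,6,0],[-190,110,0,0,0,6,0],[-190,110,0,0,0,6,0],[-190,110,0,0,0,6,0]]' 30
python3 - <<'E'
from h import *
plates('wrist');k=calibration('top');plates('top')
go(566,-230.3,70,85.8)
E
```

```text
t: 18.5
eef_pos: [0.5619, -0.3037, 0.1458]
eef_rot: [-2.294, -2.14, 0.001]
contact_force: [0.3, 0.6, -1.1]
finger_gap: 0.0867
finger_force: 0.0
wrist 0.95 RED (np.float64(729.6), np.float64(-374.7), np.float64(118.8), np.float64(0.713)) 3054
wrist 0.9  (np.float64(580.0), np.float64(-364.9), np.float64(41.1), np.float64(0.937)) 3769
wrist 0.71  (np.float64(438.3), np.float64(-110.7), np.float64(273.7), np.float64(0.893)) 4159
wrist 0.56  (np.float64(566.3), np.float64(-228.7), np.float64(85.8), np.float64(0.935)) 5065
top 0.89  (np.float64(564.1), np.float64(-232.1), np.float64(85.3), np.float64(0.553)) 432
top 0.78  (np.float64(444.9), np.float64(-114.4), np.float64(271.1), np.float64(0.876)) 734
top 0.25  (np.float64(449.7), np.float64(-156.3), np.float64(96.1), np.float64(0.381)) 1444
from [562.6, -302.6, 148.4] yaw 86.2 t 18.7 row [72.3, -1.3, 78.4] [-0.0, -0.0, 0.4] rows 2.6 0.1
```

```bash
python3 -m crank '[[40,-1,10,0,0,0,0],[74,-1,20,0,0,0,0],[74,-1,50,0,0,0,0],[74,-1,85,0,0,0,0],[74,-1,115,0,0,0,0],[74,-1,135,0,0,0,0],[74,-1,144,0,0,0,0],[74,-1,144,0,0,0,0.5],[74,-1,144,0,0,0,1],[74,-1,144,0,0,0,1],[74,-1,144,0,0,0,1],[74,-1,144,0,0,0,1]]' 30
python3 -m crank '[[0,0,0,0,0,0,1],[0,0,0,0,0,0,1],[0,0,0,0,0,0,1],[0,0,0,0,0,0,1]]' 30
```

```text
t: 19.7
eef_pos: [0.5681, -0.231, 0.0062]
eef_rot: [2.295, 2.142, 0.001]
contact_force: [-0.7, -0.2, 0.4]
finger_gap: 0.0613
finger_force: 0.0
t: 20.03
eef_pos: [0.5673, -0.231, 0.0055]
eef_rot: [2.296, 2.143, -0.0]
contact_force: [-1.8, 0.3, 6.4]
finger_gap: 0.0529
finger_force: 30.0
```

```bash
python3 -m crank '[[0,0,-6,0,0,0,1],[0,0,-25,0,0,0,1],[0,0,-65,0,0,0,1],[0,0,-105,0,0,0,1],[0,0,-145,0,0,0,1],[0,0,-145,0,0,0,1],[0,0,-145,0,0,0,1]]' 30
python3 - <<'E'
from h import *
go(444.7,-199,150,92.2)
E
```

```text
t: 20.62
eef_pos: [0.5689, -0.231, 0.1526]
eef_rot: [2.293, 2.14, 0.003]
contact_force: [-1.1, 0.4, -1.9]
finger_gap: 0.0529
finger_force: 30.0
from [568.9, -231.0, 152.6] yaw 86.1 t 20.6 row [23.4, -126.1, 1.9] [0.3, 0.1, -6.1] rows 3.1 0.9
```

```bash
python3 -m crank '[[23,-126,0,0,0,-6,1],[23,-126,0,0,0,-6,1],[23,-126,0,0,0,-6,1],[23,-126,0,0,0,-6,1],[23,-126,0,0,0,-6,1],[23,-126,0,0,0,-6,1]]' 30
python3 - <<'E'
from h import *
im=shot('wrist');s,p,M=tools();k=calibration('wrist');print(P(p),np.degrees(np.arctan2(M[1,0],M[0,0])))
c=im[50:350,220:420];cv2.imwrite('pics/c6.png',cv2.resize(c,None,fx=2,fy=2,interpolation=cv2.INTER_CUBIC))
for n in ['hub_pad','rig']: print([(P(d['at']),round(d['conf'],2)) for d in tip_of('wrist',n)])
E
```

```text
t: 21.12
eef_pos: [0.4426, -0.199, 0.1488]
eef_rot: [-2.182, -2.26, 0.0]
contact_force: [0.3, 0.6, -0.1]
finger_gap: 0.0527
finger_force: 30.0
[443.6, -199.1, 149.2] 92.04785607536664
[]
[([446.1, -117.4, -2.1], 0.86)]
```

View pics/c6.png

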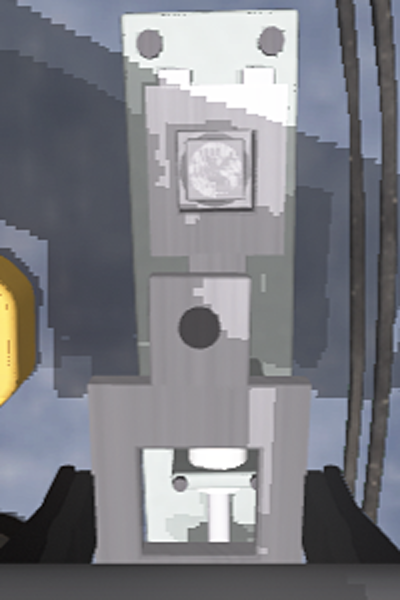

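A lies seated on the hub. The held plate's tab end is at (295–345,186) and its hole edge at (289–352,274).

```bash
python3 - <<'E'
from h import *
k=calibration('wrist');s,p,M=tools();f=lambda q:(220+q[0]/2,50+q[1]/2)
for q,e in [((150,273),(58,-12)),((250,273),(58,12)),((138,448),(15,-15)),((264,447),(15,15)),((90,380),(32,-27)),((310,379),(32,27))]: print(np.array(tcp_rel(k,f(q),2))-e)
w=np.array([ray(k,f(a),60) for a in [(177,127),(255,127),(253,208),(181,211)]]);c=w.mean(0)
print(P(c/1e3),(M.T@(c-p*1000))[:2])
E
```

```text
[1.6 0.9]
[1.5 0. ]
[1.1 0. ]
[1.4 1.4]
[1.8 0.8]
[2. 0.]
[447.5, -115.5, 60.0] [83.20967014  6.32408089]
```

```bash
python3 -m crank '[[35,2,0,0,0,-1,1],[65,4,0,0,0,-1,1],[82,5.3,0,0,0,-1,1],[82,5.3,0,0,0,-1,1],[82,5.3,30,0,0,-1,1],[82,5.3,55,0,0,-1,1],[82,5.3,70,0,0,-1,1],[82,5.3,75,0,0,-1,1],[82,5.3,75,0,0,-1,1]]' 30
python3 -m crank '[[0,0,4,0,0,0,1],[0,0,8,0,0,0,1],[0,0,12,0,0,0,1],[0,0,16,0,0,0,1],[0,0,16,0,0,0,1]]' 30
```

```text
t: 22.02
eef_pos: [0.4449, -0.1168, 0.0732]
eef_rot: [-2.16, -2.277, 0.001]
contact_force: [-0.7, -0.2, -0.9]
finger_gap: 0.053
finger_force: 30.0
t: 22.43
eef_pos: [0.445, -0.1168, 0.0581]
eef_rot: [-2.161, -2.279, 0.001]
contact_force: [0.7, 1.0, -1.7]
finger_gap: 0.0526
finger_force: 30.0
```

```bash
python3 -m crank '[[0,0,5,0,0,0,1],[0,0,10,0,0,0,1],[0,0,15,0,0,0,1],[0,0,20,0,0,0,1],[0,0,23,0,0,0,1],[0,0,23,0,0,0,1]]' 30;python3 -m crank '[[0,0,2,0,0,0,1],[0,0,4,0,0,0,1],[0,0,4,0,0,0,1]]' 30
```

```text
t: 22.93
eef_pos: [0.4446, -0.1166, 0.0346]
eef_rot: [-2.16, -2.279, 0.001]
contact_force: [0.3, -0.5, -1.3]
finger_gap: 0.0526
finger_force: 30.0
t: 23.18
eef_pos: [0.4455, -0.1168, 0.0316]
eef_rot: [2.161, 2.279, 0.0]
contact_force: [0.7, 0.3, -1.6]
finger_gap: 0.053
finger_force: 30.0
```

```bash
python3 -m crank '[[0,0,1,0,0,0,1],[0,0,2,0,0,0,1],[0,0,2,0,0,0,1]]' 30
```

```text
t: 23.43
eef_pos: [0.4456, -0.1169, 0.0313]
eef_rot: [2.162, 2.279, -0.002]
contact_force: [-6.1, 1.3, 14.0]
finger_gap: 0.0529
finger_force: 30.0
```

Seated (14 N). I'll release, rise, and go view C, the last plate.

```bash
python3 -m crank '[[0,0,-1,0,0,0,0.27],[0,0,-1,0,0,0,0.27],[0,0,-1,0,0,0,0.27],[0,0,-1,0,0,0,0.27],[0,0,-20,0,0,0,0.27],[0,0,-50,0,0,0,0.27],[0,0,-90,0,0,0,0],[0,0,-120,0,0,0,0],[0,0,-120,0,0,0,0]]' 30
python3 - <<'E'
from h import *
go(520,-420,150,41)
E
```

```text
t: 24.18
eef_pos: [0.4494, -0.1178, 0.1556]
eef_rot: [2.155, 2.272, 0.006]
contact_force: [2.0, -0.6, 1.0]
finger_gap: 0.0763
finger_force: 0.0
from [449.4, -117.8, 155.6] yaw 93.0 t 24.2 row [-305.5, 54.4, 7.7] [0.7, 0.0, 52.0] rows 7.4 7.3
```

```bash
python3 -m crank '[[-305,54,0,0,0,52,0],[-305,54,0,0,0,52,0],[-305,54,0,0,0,52,0],[-305,54,0,0,0,52,0],[-305,54,0,0,0,52,0],[-305,54,0,0,0,52,0],[-305,54,0,0,0,52,0],[-305,54,0,0,0,52,0],[-305,54,0,0,0,52,0],[-305,54,0,0,0,52,0]]' 30
python3 - <<'E'
from h import *
plates('wrist');plates('top')
go(580,-365.5,60,41)
E
```

```text
t: 25.02
eef_pos: [0.5147, -0.4192, 0.1478]
eef_rot: [-2.941, -1.098, 0.001]
contact_force: [0.4, 0.8, -0.5]
finger_gap: 0.0872
finger_force: 0.0
wrist 0.86  (np.float64(580.5), np.float64(-364.2), np.float64(41.5), np.float64(0.939)) 5195
wrist 0.85 RED (np.float64(729.2), np.float64(-370.3), np.float64(314.9), np.float64(0.673)) 2411
wrist 0.56  (np.float64(463.5), np.float64(-164.1), np.float64(123.8), np.float64(0.211)) 1201
wrist 0.37 RED (np.float64(329.7), np.float64(-181.1), np.float64(32.6), np.float64(0.666)) 2432
wrist 0.18  (np.float64(463.1), np.float64(-257.2), np.float64(197.0), np.float64(0.379)) 2291
top 0.9 RED (np.float64(726.9), np.float64(-375.4), np.float64(119.8), np.float64(0.815)) 635
top 0.85  (np.float64(578.8), np.float64(-366.8), np.float64(43.7), np.float64(0.839)) 919
top 0.82  (np.float64(444.1), np.float64(-112.2), np.float64(92.7), np.float64(0.909)) 722
from [515.9, -416.5, 149.5] yaw 41.2 t 25.2 row [81.8, 3.9, 89.5] [-0.0, -0.0, 0.2] rows 2.9 0.0
```

```bash
python3 -m crank '[[40,4,10,0,0,0,0],[82,4,20,0,0,0,0],[82,4,50,0,0,0,0],[82,4,85,0,0,0,0],[82,4,115,0,0,0,0],[82,4,135,0,0,0,0],[82,4,145,0,0,0,0],[82,4,145,0,0,0,0.5],[82,4,145,0,0,0,1],[82,4,145,0,0,0,1],[82,4,145,0,0,0,1],[82,4,145,0,0,0,1]]' 30
python3 -m crank '[[0,0,0,0,0,0,1],[0,0,0,0,0,0,1],[0,0,0,0,0,0,1],[0,0,-5,0,0,0,1],[0,0,-15,0,0,0,1],[0,0,-15,0,0,0,1]]' 30
python3 -m crank '[[0,0,0,0,0,45,1],[0,0,0,0,0,45,1],[0,0,0,0,0,45,1],[0,0,0,0,0,45,1],[0,0,0,0,0,45,1],[0,0,0,0,0,45,1],[0,0,0,0,0,45,1],[0,0,7,0,0,45,1],[0,0,13,0,0,45,1],[0,0,15,0,0,45,1],[0,0,15,0,0,45,1]]' 30
```

```text
t: 26.22
eef_pos: [0.5807, -0.3682, 0.0061]
eef_rot: [2.94, 1.101, 0.002]
contact_force: [-0.0, -0.3, 0.4]
finger_gap: 0.0614
finger_force: 0.0
t: 26.72
eef_pos: [0.581, -0.3684, 0.0215]
eef_rot: [2.94, 1.1, 0.003]
contact_force: [-0.1, 0.3, -1.1]
finger_gap: 0.0531
finger_force: 30.0
t: 27.63
eef_pos: [0.58, -0.3677, 0.0049]
eef_rot: [3.14, -0.106, -0.0]
contact_force: [-2.3, 1.3, 4.2]
finger_gap: 0.0529
finger_force: 30.0
```

```bash
python3 -m crank '[[0,0,0,0,0,0,0],[0,0,0,0,0,0,0],[0,0,0,0,0,0,0],[0,0,0,0,0,0,0],[0,0,0,0,0,0,0],[0,0,0,0,0,0,0],[0,0,-30,0,0,0,0],[0,0,-65,0,0,0,0],[0,0,-100,0,0,0,0],[0,0,-140,0,0,0,0]]' 30
python3 -m crank '[[0,0,0,0,0,-84,0],[0,0,0,0,0,-84,0],[0,0,0,0,0,-84,0],[0,0,0,0,0,-84,0],[0,0,0,0,0,-84,0],[0,0,0,0,0,-84,0],[0,0,0,0,0,-84,0],[0,0,0,0,0,-84,0],[0,0,0,0,0,-84,0],[0,0,0,0,0,-84,0],[0,0,0,0,0,-84,0],[0,0,0,0,0,-84,0]]' 30
python3 -c "
from h import *
go(650,-370,150,176)"
```

```text
t: 28.47
eef_pos: [0.579, -0.3671, 0.1447]
eef_rot: [-3.139, 0.108, 0.003]
contact_force: [0.3, -0.2, -0.3]
finger_gap: 0.0868
finger_force: 0.0
t: 29.47
eef_pos: [0.5798, -0.3677, 0.1445]
eef_rot: [2.4, 2.027, -0.0]
contact_force: [-0.4, 0.5, -0.2]
finger_gap: 0.0875
finger_force: 0.0
from [579.8, -367.7, 144.5] yaw 80.4 t 29.5 row [9.4, 69.6, -5.5] [-0.0, 0.0, -95.6] rows 1.7 13.4
```

```bash
python3 -m crank '[[9,75,-5,0,0,-84,0],[9,75,-5,0,0,-84,0],[9,75,-5,0,0,-84,0],[9,75,-5,0,0,-84,0],[9,75,-5,0,0,-84,0],[9,75,-5,0,0,-84,0],[9,75,-5,0,0,-84,0],[9,75,-5,0,0,-84,0],[9,75,-5,0,0,-84,0],[9,75,-5,0,0,-84,0],[9,75,-5,0,0,-84,0],[9,75,-5,0,0,-84,0]]' 30
python3 - <<'E'
from h import *
plates('wrist')
go(580,-367,70,176)
E
```

```text
t: 30.47
eef_pos: [0.6552, -0.372, 0.1493]
eef_rot: [-0.427, -3.112, 0.0]
contact_force: [0.4, -0.9, -0.5]
finger_gap: 0.0871
finger_force: 0.0
wrist 0.97 RED (np.float64(728.7), np.float64(-374.9), np.float64(119.0), np.float64(0.9)) 3543
wrist 0.81  (np.float64(581.7), np.float64(-368.1), np.float64(356.2), np.float64(0.936)) 4876
from [655.2, -371.9, 149.3] yaw 164.0 t 30.6 row [73.6, -15.9, 79.3] [0.0, -0.0, -12.0] rows 2.6 1.7
```

```bash
python3 -c "
from h import *
go(581.5,-368,4,176.2)"
python3 -m crank '[[36,-8,10,0,0,-7,0],[72,-16,20,0,0,-12,0],[72,-16,50,0,0,-12,0],[72,-16,85,0,0,-12,0],[72,-16,115,0,0,-12,0],[72,-16,135,0,0,-12,0],[72,-16,145,0,0,-12,0],[72,-16,145,0,0,-12,0.5],[72,-16,145,0,0,-12,1],[72,-16,145,0,0,-12,1],[72,-16,145,0,0,-12,1],[72,-16,145,0,0,-12,1]]' 30
python3 -m crank '[[0,0,0,0,0,0,1],[0,0,0,0,0,0,1],[0,0,0,0,0,0,1],[0,0,-5,0,0,0,1],[0,0,-25,0,0,0,1],[0,0,-65,0,0,0,1],[0,0,-105,0,0,0,1],[0,0,-145,0,0,0,1],[0,0,-145,0,0,0,1]]' 30
python3 -c "
from h import *
go(444.5,-199,150,92.2)"
```

```text
from [655.2, -371.9, 149.3] yaw 164.0 t 30.6 row [71.9, -16.5, 145.3] [0.0, -0.0, -12.2] rows 3.9 1.7
t: 31.57
eef_pos: [0.5824, -0.3677, 0.0057]
eef_rot: [0.109, 3.138, -0.002]
contact_force: [0.4, 0.2, 0.4]
finger_gap: 0.0616
finger_force: 0.0
t: 32.32
eef_pos: [0.5862, -0.3688, 0.1594]
eef_rot: [0.108, 3.127, -0.011]
contact_force: [1.8, -0.5, -0.0]
finger_gap: 0.0531
finger_force: 30.0
from [586.2, -368.8, 159.4] yaw 176.0 t 32.3 row [153.2, 159.7, 6.5] [0.2, 0.8, 83.8] rows 5.3 11.7
```

```bash
python3 -m crank '[[155,158,0,0,0,83,1],[155,158,0,0,0,83,1],[155,158,0,0,0,83,1],[155,158,0,0,0,83,1],[155,158,0,0,0,83,1],[155,158,0,0,0,83,1],[155,158,0,0,0,83,1],[155,158,0,0,0,83,1],[155,158,0,0,0,83,1],[155,158,0,0,0,83,1],[155,158,0,0,0,83,1],[155,158,0,0,0,83,1]]' 30
python3 -m crank '[[0,0,0,0,0,0,1],[0,0,0,0,0,0,1]]' 30
python3 - <<'E'
from h import *
im=shot('wrist');s,p,M=tools();k=calibration('wrist');print(P(p),np.degrees(np.arctan2(M[1,0],M[0,0])))
c=im[50:350,220:420];cv2.imwrite('pics/c7.png',cv2.resize(c,None,fx=2,fy=2,interpolation=cv2.INTER_CUBIC))
E
```

```text
t: 33.32
eef_pos: [0.4376, -0.1988, 0.1493]
eef_rot: [-2.168, -2.274, 0.001]
contact_force: [-0.1, -0.1, -1.5]
finger_gap: 0.0532
finger_force: 30.0
t: 33.48
eef_pos: [0.4377, -0.1988, 0.1494]
eef_rot: [-2.159, -2.282, 0.001]
contact_force: [-0.3, -0.1, -1.7]
finger_gap: 0.053
finger_force: 30.0
[437.8, -198.9, 149.4] 93.18600151346898
```

View pics/c7.png

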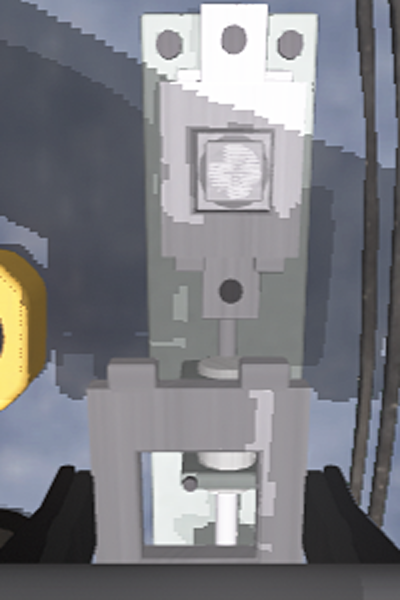

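Both plates are well stacked, tabs opposed. C is held with hole edge at (289–351,275) and hub at (337,135).

```bash
python3 - <<'E'
from h import *
k=calibration('wrist');s,p,M=tools();f=lambda q:(220+q[0]/2,50+q[1]/2)
for q,e in [((108,362),(38,-22)),((288,358),(38,22)),((138,450),(15,-15)),((263,450),(15,15)),((90,386),(32,-27)),((310,386),(32,27))]: print(np.array(tcp_rel(k,f(q),2))-e)
w=np.array([ray(k,f(a),60) for a in [(194,129),(273,128),(270,209),(199,211)]]);c=w.mean(0)
print(P(c/1e3),(M.T@(c-p*1000))[:2])
E
```

```text
[0.3 0.4]
[ 1.3 -0.5]
[0.6 0. ]
[0.6 1.2]
[0.3 0.8]
[0.3 0.1]
[445.5, -115.5, 60.0] [82.86209211 12.39574171]
```

```bash
python3 -m crank '[[35,5,0,0,0,0,1],[65,9,0,0,0,0,1],[82,12,0,0,0,0,1],[82,12,0,0,0,0,1],[82,12,30,0,0,0,1],[82,12,55,0,0,0,1],[82,12,70,0,0,0,1],[82,12,75,0,0,0,1],[82,12,75,0,0,0,1]]' 30
python3 -m crank '[[0,0,4,0,0,0,1],[0,0,8,0,0,0,1],[0,0,12,0,0,0,1],[0,0,16,0,0,0,1],[0,0,16,0,0,0,1]]' 30
```

```text
t: 34.28
eef_pos: [0.4445, -0.1166, 0.0734]
eef_rot: [-2.159, -2.278, 0.001]
contact_force: [-0.1, 0.0, -2.1]
finger_gap: 0.0532
finger_force: 30.0
t: 34.7
eef_pos: [0.4452, -0.1166, 0.0581]
eef_rot: [-2.161, -2.279, 0.001]
contact_force: [0.2, -0.1, -1.6]
finger_gap: 0.0532
finger_force: 30.0
```

Target TCP is about 39.5 mm.

```bash
python3 -m crank '[[0,0,5,0,0,0,1],[0,0,10,0,0,0,1],[0,0,15,0,0,0,1],[0,0,17,0,0,0,1],[0,0,17,0,0,0,1]]' 30;python3 -m crank '[[0,0,1.5,0,0,0,1],[0,0,3,0,0,0,1],[0,0,3,0,0,0,1]]' 30
```

```text
t: 35.12
eef_pos: [0.445, -0.1162, 0.0408]
eef_rot: [-2.16, -2.279, 0.001]
contact_force: [0.2, -0.2, -2.2]
finger_gap: 0.053
finger_force: 30.0
t: 35.37
eef_pos: [0.4458, -0.1166, 0.0392]
eef_rot: [2.161, 2.28, -0.001]
contact_force: [-1.8, 0.0, 3.8]
finger_gap: 0.0529
finger_force: 30.0
```

```bash
python3 -m crank '[[0,0,-1,0,0,0,0.27],[0,0,-1,0,0,0,0.27],[0,0,-1,0,0,0,0.27],[0,0,-1,0,0,0,0.27],[0,0,-20,0,0,0,0.27],[0,0,-50,0,0,0,0.27],[0,0,-90,0,0,0,0.4],[0,0,-120,0,0,0,0.5],[0,0,-120,0,0,0,0.6]]' 30
python3 -c "
from h import *
go(415,-305,165,3)"
```

```text
t: 36.12
eef_pos: [0.4497, -0.1175, 0.1646]
eef_rot: [2.154, 2.272, 0.004]
contact_force: [1.4, -0.1, -0.8]
finger_gap: 0.0506
finger_force: 0.0
from [449.7, -117.5, 164.6] yaw 93.0 t 36.1 row [-185.4, -44.6, 0.3] [0.7, -0.2, 90.0] rows 4.6 12.6
```

```bash
python3 -m crank '[[-185,-44,0,0,0,85,0.6],[-185,-44,0,0,0,85,0.6],[-185,-44,0,0,0,85,0.6],[-185,-44,0,0,0,85,0.6],[-185,-44,0,0,0,85,0.6],[-185,-44,0,0,0,85,0.6],[-185,-44,0,0,0,85,0.6],[-185,-44,0,0,0,85,0.6],[-185,-44,0,0,0,85,0.6],[-185,-44,0,0,0,85,0.6],[-185,-44,0,0,0,85,0.6],[-185,-44,0,0,0,85,0.6]]' 30
python3 -m crank '[[0,0,0,0,0,5,0.6],[0,0,0,0,0,5,0.6],[0,0,0,0,0,5,0.6]]'
python3 - <<'E'
from h import *
im=shot('wrist','w8');s,p,M=tools();k=calibration('wrist');print(P(p),np.degrees(np.arctan2(M[1,0],M[0,0])))
for c in ['wrist','top']:
 for n in ['gauge_grip','gauge_pointer','gauge_marker']:
    print(c,n,[(P(d['at']),round(d['conf'],2)) for d in tip_of(c,n)])
E
```

```text
t: 37.12
eef_pos: [0.4113, -0.3035, 0.1581]
eef_rot: [-3.134, -0.211, 0.001]
contact_force: [0.3, -0.5, -0.5]
finger_gap: 0.0347
finger_force: 0.0
t: 37.37
eef_pos: [0.4114, -0.3035, 0.1582]
eef_rot: [-3.14, -0.087, 0.001]
contact_force: [0.5, 0.9, -0.3]
finger_gap: 0.0349
finger_force: 0.0
[411.4, -303.5, 158.3] 3.192454744797331
wrist gauge_grip [([454.7, -288.5, 57.1], 0.96)]
wrist gauge_pointer [([475.8, -285.0, 17.3], 0.64)]
wrist gauge_marker [([486.1, -354.6, 21.5], 0.88)]
top gauge_grip [([453.5, -291.0, 56.5], 0.74)]
top gauge_pointer [([480.1, -283.9, 16.0], 0.67)]
top gauge_marker [([484.1, -352.0, 14.3], 0.58)]
```

View pics/w8.png

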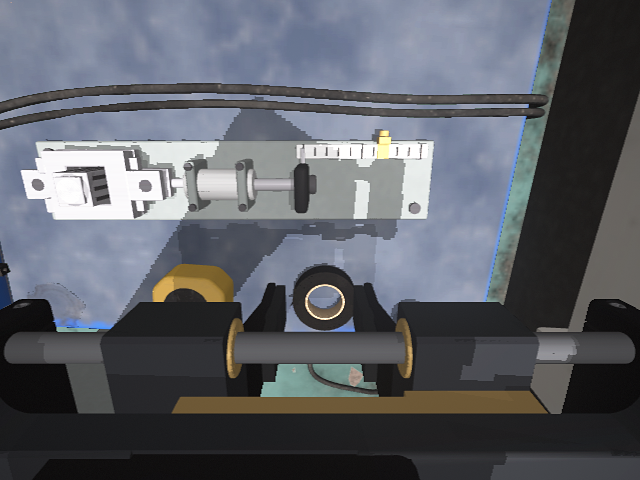

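Wrist view: all three plates stacked with tabs alternating (38,185)/(145,185). The grip plate is at (302,188), the pointer tip near (303,148) and the brass marker at (383,145).

```bash
python3 - <<'E'
from h import *
im=cv2.imread('pics/w8.png');k=calibration('wrist');s,p,M=tools()
hsv=cv2.cvtColor(im,cv2.COLOR_BGR2HSV);m=cv2.inRange(hsv,(18,110,110),(35,255,255));m[:120]=0;m[165:]=0;m[:,:350]=0
v,u=np.nonzero(m);print(u.min(),u.max(),v.min(),v.max(),len(u))
mu=np.median(u);print('row widths',[(r,u[v==r].min(),u[v==r].max()) for r in range(v.min(),v.max()+1,3)])
print(im[135:165:2,290:318:2].max(2)) 
W=ray(k,(mu,148),19);print('marker',P(W/1e3))
a=np.radians(-87.1);ax=np.array([np.cos(a),np.sin(a)]);hub=np.array([445.4,-115.6])
for n,u,z in [('pointer?',(303,150),17),('grip',(302,188),66)]:
    w=ray(k,u,z);print(n,P(w/1e3),'rig x',(w[:2]-hub)@ax)
print('marker rig x',(W[:2]-hub)@ax)
go(454.3,-287.5,41,3)
E
```

```text
377 390 131 158 47Traceback (most recent call last):
  File "<stdin>", line 5, in <module>
    return umr_minimum(a, axis, None, out, keepdims, initial, where)
ValueError: zero-size array to reduction operation minimum which has no identity
```

```bash
python3 - <<'E'
from h import *
im=cv2.imread('pics/w8.png');k=calibration('wrist')
c=lambda a:cv2.resize(a,None,fx=8,fy=8,interpolation=cv2.INTER_CUBIC)
cv2.imwrite('pics/c8.png',np.hstack([c(im[132:200,285:330]),c(im[120:188,360:405])]))
a=np.radians(-87.1);ax=np.array([np.cos(a),np.sin(a)]);hub=np.array([445.4,-115.6])
for n,u,z in [('pointer?',(303,150),17),('grip',(302,188),66),('marker',(383.5,143),20)]:
    w=ray(k,u,z);print(n,P(w/1e3),'rig x',(w[:2]-hub)@ax)
go(454.3,-287.5,41,3)
E
```

```text
pointer? [482.0, -286.4, 17.0] rig x 172.4476471528313
grip [456.8, -288.8, 66.0] rig x 173.58098558779693
marker [491.3, -353.5, 20.0] rig x 239.89193497802793
from [411.5, -303.6, 158.5] yaw 3.1 t 37.7 row [43.6, -13.8, 117.5] [0.0, 0.0, 0.1] rows 3.0 0.0
```

View pics/c8.png

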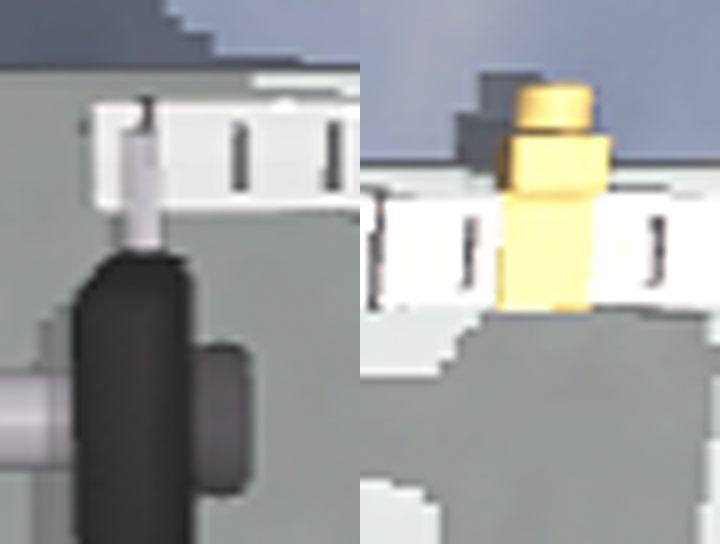

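Pointer tip is at (302.7,148) and the marker at (383.1,151). Scale ticks of 11.68 px put the pull at about 68.5 mm. Going down to the grip.

```bash
python3 -m crank '[[22,-7,0,0,0,0,0.6],[44,-14,0,0,0,0,0.6],[44,-14,30,0,0,0,0.6],[44,-14,60,0,0,0,0.6],[44,-14,90,0,0,0,0.6],[44,-14,110,0,0,0,0.6],[44,-14,117,0,0,0,0.6],[44,-14,117,0,0,0,0.6]]' 40
python3 -c "
from h import *
go(454.1,-287.4,41,3)"
```

```text
t: 38.38
eef_pos: [0.4533, -0.2864, 0.0398]
eef_rot: [-3.138, -0.084, 0.005]
contact_force: [0.3, -0.2, 0.9]
finger_gap: 0.0348
finger_force: 0.0
from [453.3, -286.4, 39.8] yaw 3.1 t 38.4 row [0.7, 1.0, -1.2] [-0.2, 0.2, 0.1] rows 0.0 0.0
```

```bash
python3 -m crank '[[0,0.5,0,0,0,0,0.8],[0,0.5,0,0,0,0,1],[0,0.5,0,0,0,0,1],[0,0.5,0,0,0,0,1],[0,0.5,0,0,0,0,1],[0,0.5,0,0,0,0,1],[0,0.5,0,0,0,0,1],[0,0.5,0,0,0,0,1]]' 40
```

```text
t: 39.05
eef_pos: [0.4553, -0.2875, 0.0426]
eef_rot: [3.14, 0.084, 0.001]
contact_force: [-1.7, 1.7, 6.5]
finger_gap: 0.0092
finger_force: 40.0
```

```bash
python3 -m crank '[[0,4,0,0,0,0,1],[0,10,0,0,0,0,1],[0,16,0,0,0,0,1],[0,22,0,0,0,0,1],[0,28,0,0,0,0,1],[0,34,0,0,0,0,1],[0,40,0,0,0,0,1],[0,46,0,0,0,0,1],[0,52,0,0,0,0,1],[0,57,0,0,0,0,1],[0,60,0,0,0,0,1],[0,60,0,0,0,0,1]]' 40
python3 - <<'E'
from h import *
im=shot('wrist','w9');shot('top','t9');shot('scene','s9')
print(P(sense()['eef_pos']))
for c in ['wrist','top','scene']:
 for n in ['gauge_grip','gauge_pointer','gauge_marker']:
    print(c,n,[(P(d['at']),round(d['conf'],2)) for d in tip_of(c,n)])
E
```

```text
t: 40.05
eef_pos: [0.4586, -0.3459, 0.0426]
eef_rot: [-3.138, -0.085, -0.0]
contact_force: [-1.7, 7.0, 9.1]
finger_gap: 0.0094
finger_force: 40.0
[458.6, -345.2, 42.6]
wrist gauge_grip [([458.1, -344.5, 56.1], 0.91)]
wrist gauge_pointer [([481.4, -342.4, 14.4], 0.75), ([459.6, -341.6, 59.1], 0.26)]
wrist gauge_marker [([487.2, -353.4, 17.9], 0.91)]
top gauge_grip [([684.7, -274.6, 88.9], 0.21)]
top gauge_pointer [([449.1, -176.0, 37.8], 0.66)]
top gauge_marker []
scene gauge_grip [([456.0, -341.0, 60.0], 0.57)]
scene gauge_pointer [([483.8, -344.8, 17.2], 0.59)]
scene gauge_marker [([437.4, -57.4, 31.8], 0.17)]
```

```bash
python3 -m crank '[[0,4,0,0,0,0,1],[0,8,0,0,0,0,1],[0,10,0,0,0,0,1],[0,10,0,0,0,0,1]]' 40
python3 - <<'E'
from h import *
print(P(sense()['eef_pos']))
for c in ['wrist','wrist','scene']:
 get_image(c)
 for n in ['gauge_pointer','gauge_marker']:
    print(c,n,[(P(d['at']),round(d['conf'],2)) for d in tip_of(c,n)])
print(P(sense()['eef_pos']),sense()['t'])
im=get_image('wrist');k=calibration('wrist')
hsv=cv2.cvtColor(im,cv2.COLOR_BGR2HSV);q=proj(k,[[486,-353.5,18]])[0];print(q)
u0,v0=q.round().astype(int);m=cv2.inRange(hsv,(18,90,90),(35,255,255));sub=m[v0-25:v0+25,u0-30:u0+30];v,u=np.nonzero(sub)
if len(u): print('yellow cols',u.min()+u0-30,u.max()+u0-30,'rows',v.min()+v0-25,v.max()+v0-25,len(u))
E
```

```text
t: 40.98
eef_pos: [0.4592, -0.3552, 0.0426]
eef_rot: [-3.137, -0.086, 0.0]
contact_force: [-2.5, 7.0, 9.4]
finger_gap: 0.0097
finger_force: 40.0
[459.2, -355.2, 42.6]
wrist gauge_pointer [([483.1, -352.7, 19.1], 0.63)]
wrist gauge_marker [([485.0, -354.4, 18.7], 0.77)]
wrist gauge_pointer [([482.7, -353.4, 13.7], 0.96)]
wrist gauge_marker [([486.9, -352.3, 15.7], 0.92)]
scene gauge_pointer [([483.4, -352.9, 16.0], 0.92)]
scene gauge_marker []
[459.2, -354.7, 42.6] 41.4333
[319.39516669 239.00616103]
yellow cols 311 328 rows 214 251 558
```

At the marker (agreement within about 1 mm). Hold over 5 s.

```bash
for i in 1 2 3 4 5; do python3 -m crank '[[0,0,0,0,0,0,1],[0,0,0,0,0,0,1],[0,0,0,0,0,0,1],[0,0,0,0,0,0,1],[0,0,0,0,0,0,1],[0,0,0,0,0,0,1],[0,0,0,0,0,0,1],[0,0,0,0,0,0,1],[0,0,0,0,0,0,1],[0,0,0,0,0,0,1],[0,0,0,0,0,0,1],[0,0,0,0,0,0,1]]' 40 | sed -n 1,2p; done
python3 - <<'E'
from h import *
get_image('wrist')
for n in ['gauge_pointer','gauge_marker']: print(n,[(P(d['at']),round(d['conf'],2)) for d in tip_of('wrist',n)])
E
```

```text
t: 42.48
eef_pos: [0.4591, -0.3547, 0.0426]
t: 43.48
eef_pos: [0.4592, -0.3547, 0.0426]
t: 44.48
eef_pos: [0.4592, -0.3547, 0.0426]
t: 45.48
eef_pos: [0.4591, -0.3547, 0.0426]
t: 46.48
eef_pos: [0.4591, -0.3547, 0.0426]
gauge_pointer [([481.6, -353.6, 18.3], 0.66)]
gauge_marker [([488.9, -355.2, 16.7], 0.61)]
```

```bash
python3 -m crank '[[0,-4,0,0,0,0,1],[0,-10,0,0,0,0,1],[0,-16,0,0,0,0,1],[0,-22,0,0,0,0,1],[0,-28,0,0,0,0,1],[0,-34,0,0,0,0,1],[0,-40,0,0,0,0,1],[0,-46,0,0,0,0,1],[0,-52,0,0,0,0,1],[0,-58,0,0,0,0,1],[0,-63,0,0,0,0,1],[0,-66,0,0,0,0,1]]' 40
python3 -m crank '[[0,-2,0,0,0,0,1],[0,-3,0,0,0,0,1],[0,-4,0,0,0,0,1],[0,-5,0,0,0,0,1],[0,-5,0,0,0,0,1],[0,-5,0,0,0,0,1]]' 40
python3 - <<'E'
from h import *
get_image('wrist')
for n in ['gauge_pointer','gauge_marker']: print(n,[(P(d['at']),round(d['conf'],2)) for d in tip_of('wrist',n)])
E
```

```text
t: 47.63
eef_pos: [0.4555, -0.2907, 0.0426]
eef_rot: [3.14, 0.086, 0.001]
contact_force: [-1.0, 2.5, 5.1]
finger_gap: 0.0099
finger_force: 40.0
t: 48.13
eef_pos: [0.4553, -0.2872, 0.0426]
eef_rot: [3.139, 0.084, 0.002]
contact_force: [-0.5, 0.6, 6.0]
finger_gap: 0.0097
finger_force: 40.0
gauge_pointer [([478.6, -284.7, 16.7], 0.95)]
gauge_marker [([486.8, -351.3, 15.6], 0.95)]
```

```bash
python3 -m crank '[[0,-1,0,0,0,0,1],[0,-1,0,0,0,0,1],[0,-1,0,0,0,0,1]]' 40 | sed -n '1,2p;4p'
python3 -m crank '[[0,4,0,0,0,0,1],[0,10,0,0,0,0,1],[0,16,0,0,0,0,1],[0,22,0,0,0,0,1],[0,28,0,0,0,0,1],[0,34,0,0,0,0,1],[0,40,0,0,0,0,1],[0,46,0,0,0,0,1],[0,52,0,0,0,0,1],[0,58,0,0,0,0,1],[0,62,0,0,0,0,1],[0,65,0,0,0,0,1]]' 40
python3 -m crank '[[0,3,0,0,0,0,1],[0,5,0,0,0,0,1],[0,6,0,0,0,0,1],[0,6,0,0,0,0,1],[0,6,0,0,0,0,1]]' 40
python3 - <<'E'
from h import *
for i in 1,2:
 get_image('wrist')
 for n in ['gauge_pointer','gauge_marker']: print(n,[(P(d['at']),round(d['conf'],2)) for d in tip_of('wrist',n)])
E
```

```text
t: 48.53
eef_pos: [0.4553, -0.2872, 0.0426]
contact_force: [-0.4, -1.2, 5.8]
t: 49.53
eef_pos: [0.4588, -0.3482, 0.0425]
eef_rot: [-3.137, -0.085, 0.001]
contact_force: [-2.9, 8.6, 11.6]
finger_gap: 0.01
finger_force: 40.0
t: 49.95
eef_pos: [0.4591, -0.3538, 0.0426]
eef_rot: [-3.137, -0.086, 0.001]
contact_force: [-2.9, 7.0, 10.1]
finger_gap: 0.0096
finger_force: 40.0
gauge_pointer [([483.3, -351.0, 17.8], 0.67)]
gauge_marker [([487.8, -354.6, 18.0], 0.74)]
gauge_pointer [([479.9, -351.4, 18.4], 0.88)]
gauge_marker [([486.4, -353.3, 15.9], 0.76)]
```

Add 1 mm and hold.

```bash
python3 -m crank '[[0,1.2,0,0,0,0,1],[0,1.2,0,0,0,0,1],[0,1.2,0,0,0,0,1]]' 40 | sed -n 1,2p
for i in 1 2 3 4 5; do python3 -m crank '[[0,0,0,0,0,0,1],[0,0,0,0,0,0,1],[0,0,0,0,0,0,1],[0,0,0,0,0,0,1],[0,0,0,0,0,0,1],[0,0,0,0,0,0,1],[0,0,0,0,0,0,1],[0,0,0,0,0,0,1],[0,0,0,0,0,0,1],[0,0,0,0,0,0,1],[0,0,0,0,0,0,1],[0,0,0,0,0,0,1]]' 40 | sed -n 1,2p; done
python3 - <<'E'
from h import *
get_image('wrist')
for n in ['gauge_pointer','gauge_marker']: print(n,[(P(d['at']),round(d['conf'],2)) for d in tip_of('wrist',n)])
E
python3 -m crank '[[0,0,0,0,0,0,1],[0,0,0,0,0,0,1],[0,0,0,0,0,0,1],[0,0,0,0,0,0,1],[0,0,0,0,0,0,1]]' 40|head -2
```

```text
t: 50.5
eef_pos: [0.4592, -0.3548, 0.0426]
t: 51.5
eef_pos: [0.4592, -0.3548, 0.0425]
t: 52.5
eef_pos: [0.4592, -0.3548, 0.0426]
t: 53.5
eef_pos: [0.4591, -0.3549, 0.0426]
t: 54.5
eef_pos: [0.4592, -0.3548, 0.0426]
t: 55.5
eef_pos: [0.4592, -0.3548, 0.0426]
gauge_pointer [([482.8, -354.7, 17.7], 0.58)]
gauge_marker [([485.0, -352.3, 18.3], 0.88)]
t: 56.07
eef_pos: [0.4592, -0.3548, 0.0426]
```

Ease home and press lightly, then open and rise.

```bash
python3 -m crank '[[0,-4,0,0,0,0,1],[0,-10,0,0,0,0,1],[0,-16,0,0,0,0,1],[0,-22,0,0,0,0,1],[0,-28,0,0,0,0,1],[0,-34,0,0,0,0,1],[0,-40,0,0,0,0,1],[0,-46,0,0,0,0,1],[0,-52,0,0,0,0,1],[0,-58,0,0,0,0,1],[0,-63,0,0,0,0,1],[0,-66,0,0,0,0,1]]' 40
python3 -m crank '[[0,-2,0,0,0,0,1],[0,-3,0,0,0,0,1],[0,-4,0,0,0,0,1],[0,-5,0,0,0,0,1],[0,-6,0,0,0,0,1],[0,-6,0,0,0,0,1]]' 40
```

```text
t: 57.07
eef_pos: [0.4555, -0.2908, 0.0426]
eef_rot: [-3.14, -0.085, -0.001]
contact_force: [-1.0, 1.9, 7.6]
finger_gap: 0.0096
finger_force: 40.0
t: 57.57
eef_pos: [0.4553, -0.2872, 0.0426]
eef_rot: [3.138, 0.083, 0.002]
contact_force: [-0.8, -0.8, 5.8]
finger_gap: 0.0098
finger_force: 40.0
```

```bash
python3 -m crank '[[0,1,0,0,0,0,0.62],[0,1,0,0,0,0,0.62],[0,1,0,0,0,0,0.62],[0,1,0,0,0,0,0.62],[0,1,0,0,0,0,0.62],[0,1,-15,0,0,0,0.62],[0,1,-40,0,0,0,0.62],[0,1,-75,0,0,0,0.62],[-30,1,-110,0,0,0,0.62],[-44,14,-120,0,0,0,0.62],[-44,14,-120,0,0,0,0.62],[-44,14,-120,0,0,0,0.62]]' 40
python3 - <<'E'
from h import *
for c in ['wrist','top']:
 get_image(c)
 for n in ['gauge_pointer','gauge_marker','gauge_grip','plate_0','oil_pot','black_tape','tape_case']: print(c,n,[(P(d['at']),round(d['conf'],2)) for d in tip_of(c,n)])
s=sense();print(s['contact_force'],s['finger_force'],s['finger_gap'])
E
```

```text
t: 58.57
eef_pos: [0.411, -0.3035, 0.1623]
eef_rot: [3.139, 0.079, 0.001]
contact_force: [0.5, -0.7, -0.2]
finger_gap: 0.0332
finger_force: 0.0
wrist gauge_pointer [([478.8, -284.6, 19.7], 0.95)]
wrist gauge_marker [([484.5, -354.4, 16.6], 0.52)]
wrist gauge_grip [([451.4, -287.3, 59.7], 0.96)]
wrist plate_0 [([446.6, -114.0, 32.5], 0.77)]
wrist oil_pot [([446.5, -116.4, 21.7], 0.49), ([451.7, -173.4, 41.9], 0.24)]
wrist black_tape [([342.7, -313.0, -2.0], 0.82), ([448.8, -175.5, 22.1], 0.73)]
wrist tape_case [([332.0, -185.6, -2.2], 0.94)]
top gauge_pointer [([446.3, -116.5, 2.4], 0.68), ([477.9, -278.9, 17.6], 0.45)]
top gauge_marker [([483.1, -351.3, 15.3], 0.44)]
top gauge_grip [([451.3, -287.2, 59.6], 0.73)]
top plate_0 [([727.1, -372.8, -1.9], 0.9), ([443.5, -120.7, 35.2], 0.61)]
top oil_pot [([686.7, -275.3, 4.3], 0.68)]
top black_tape []
top tape_case [([340.9, -190.6, -1.1], 0.97)]
[0.56309021 0.41109715 0.62082432] 0.0 0.03284314118887006
```

Everything is in place: three plates on the hub, pot standing on the cart, slide home, robot clear. Handing in.

```bash
python3 -c "
from station import close_job
print(close_job())"
```

```text
the job is handed in; nothing more can be done
None
```

The job is handed in: the oil pot stands upright on the cart, the three plates present are stacked on the hub with tabs alternating, and both gauge pulls were held over five seconds at the marker and eased back home; the handover gave no verdict.

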